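Key the drive pulley to a lab shaker's spindle

ROBOT

A 7-joint arm with a two-finger parallel gripper is mounted at the origin on the work surface. World frame = base frame: x ahead of the robot, y to its left, z up, the work surface at z = 0. Lengths are in m, angles in rad, forces in N, time in s.
With the tool pointing down it reaches from about 0.4 to 0.85 m from the base axis. Payload 4.5 kg.
Tool frame: the origin (TCP) lies midway between the tips of the shut fingers; the grasp point (between the pads) lies 19 mm behind it; z points along the fingers, y is the line along which they close (so a half turn about z gives the same grasp; the last joint's range is limited). The gripper opens to 88 mm and grips with 3 to 60 N. Pads are 18 mm wide; open, the fingers measure 123 mm over their backs; the gripper's body (75 mm by 187 mm) begins 45 mm behind the grasp point.
Start: joints at [-1.086, 0.689, -0.195, 1.565, 0.157, 0.902, -0.215], TCP at [0.272, 0.563, 0.204] pointing down, gripper open.
Joint ranges: [-3.01, 3.01], [-0.46, 2.08], [-1.47, 1.51], [0.13, 2.56], [-1, 4.14], [0.04, 2.09], [-2.66, 2.66]. Speed limits (rad/s): [2.57, 2.57, 3.14, 3.14, 3.14, 3.14, 3.14].

INTERFACE

Orientations are given as a unit quaternion [x, y, z, w].
In Python, from plant import r gives the robot as it stands.
- The arm moves only by the tool carry_out, never from a script. Its argument "plan" is a list of rows, each an object with "rot": the turn, a rotation vector about the tool's x, y, z in rad, a list of three; "xyz": the shift along the tool's x, y, z in m, a list of three; "grip": the closure in counts, from 0 (fully open) to 255 (shut). In form: [{"rot": [wx, wy, wz], "xyz": [dx, dy, dz], "grip": grip}, ...]. A call has 1 to 8 rows; each row is the pose to reach, as a shift and turn from the pose commanded when the call began, along the tool's axes at that moment; what a row does not reach only later rows make up. A row lasts 1/12 s, in which the tool goes at most 41.7 mm and 7.16 degrees, less where a joint would pass 70% of its speed; a pose out of reach is approached as far as the arm can. A call with a gripper value outside its range is refused whole. The fingers move at their own pace and stop on an object; "squeeze" is the grip in N (left out, the last holds). Time passes only in rows, so rows that repeat a pose let the fingers close. It gives the time, the measured TCP pose, the force, the opening and the grip force at its end, in the units of the state.
- r.get_state(): the state, without advancing time (a new reading comes with each control period).
- r.snapshot(name): name is "scene" or "top" or "wrist"; returns the picture (384x512x3 uint8, red, green, blue); there is no depth.
- r.camera_params(name): a dict with "fx", "fy", "cx", "cy" (pixels), "position" and "attitude" of the camera in the world; the wrist camera has in their place "hand_eye" (4x4, takes a point from camera to tool coordinates, whose origin is the TCP and whose axes are the flange's). Camera axes: x right, y down, z forward; pixel columns grow to the right and rows downward; lengths in m; the calibration is good to about 2 mm. A picture is of the moment at which its call begins: read the wrist's pose just before it. camera_params takes no time and is no camera call.
- r.finish_job(): hands the job in; it is judged then, once.
The state is a dict: "clock": time; "q": joint angles; "qd": joint speeds; "joint_torque": joint torques, N m; "tool_pos": TCP position; "eef_rot": TCP orientation; "contact_force": force on the tool from outside, world axes, zero at the start; "moment": the same for the moment, N m; "opening": opening from 0.0 (shut) to 1.0 (fully open); "finger_force": force on a finger pad.
Only numpy, scipy, OpenCV 4.12 (cv2) and the standard library are available. Lean on these libraries where they do the work, as an engineer would, in place of code of your own. Each camera call takes 0.05 s, during which the arm holds its last target. There are 200 camera calls.

TASK

The shaker's drive pulley has been set on its upright spindle but is not keyed yet. Take the gib-head key from the service block, start it by hand in the keyway between hub and spindle, thin end down and head pointing outward, and let go of it; then tap it down with the brass bar until it is tight, without hitting key or pulley hard. Stand the bar back in its hole in the block and leave the other things as they are.

Things in the scene. Friction and masses are not known exactly. Their poses are not given: they have to be found in the camera images.
- key_head (a point): Steel gib-head key, 74 mm long, 58 g: tapered shank with an L-shaped head on top, upright, thin end down, in a close pocket of the service block; lifts straight up. Point: centre of the head, 16 (own x) x 12 (own y) x 14 mm tall. Own z up; own -x: the way the head juts out and the tapered side; own +x: the flat back, 8 mm from this point. Grip the head across its 12 mm (own y).
- key_tip (a point): Middle of the key's thin end, 67 mm below the head's centre and 3.5 mm to own +x of it; same axes. The shank is 60 mm long from here to the head's underside, 12 mm wide (own y); 9 mm thick (own x) under the head, tapering 1:16 to 5.2 mm here; the last 6 mm are chamfered to 7 x 2.6 mm. In the block the tip is 38 mm below the block's top and the head's underside 22 mm above it.
- keyway (a point): Mouth of the keyway in the upright pulley hub's top face, 140 mm above the bench. A slot 14 mm wide (own y), cut half into spindle, half into hub, open above and below. Own +x points to the spindle axis, 18.5 mm away; the slot's flat spindle face is 4.5 mm to own +x. The key goes down with its axes parallel to these (head outward), its tip point 0.5 to 2 mm to own -x of this one.
- pulley: Grooved aluminium pulley on the spindle of a white lab shaker, deck off; origin on the bench below the spindle axis, axes as the keyway's. Hub 72 mm across, 40 mm tall, top 140 mm up; rim 132 mm across, lower; spindle 38 mm, flush with the hub. The keyway is 7 to 9 mm from spindle face to hub face at the top and narrows 1:16 like the key. Nothing on the shaker stands above the hub.
- key: The key's body, origin at its tip. In the keyway it is a snug slide: it drags with about 4 N and stays where it is let go. Each pulley's keyway differs: the key comes tight anywhere from 4 to 30 mm between head and hub. It is tight when slow taps (under 30 mm/s, as hand and bar add their momentum) of 15 to 22 N no longer move it, under 0.5 mm a tap. Over 45 N on its head spoils it.
- bar_mid (a point): Brass bar for tapping: plain, round, 18 mm across, 110 mm long, about 0.24 kg, upright in its hole in the service block with 72 mm standing out. Point: its middle, 55 mm above its foot; own z along it. Held upright by its upper half, firmly (40 N or more), its flat foot taps the centre of the key's head. The bar must not press the pulley with over 25 N.
- bar: The brass bar's body, origin at the middle of its foot; own z up along it.
- bar_hole (a point): Mouth of the bar's round hole, 23 mm across, 38 mm deep, in the top of the grey service block (70 x 150 x 45 mm, fixed, its long side along own y); 45 mm above the bench. The key's pocket is 90 mm from here along own -y; between them a thin hex key stands 20 mm out of the block. The bar goes back here, foot on the hole's floor.
- plain_key: Bystander: a plain flat steel key without head, 50 x 12 x 8 mm, lying on the bench; origin under its middle.
- wrench: Bystander: a steel wrench 170 mm long lying on the bench.
- screwdriver: Bystander: a screwdriver 150 mm long lying on the bench.
- spacer: Bystander: a flat steel ring 48 mm across, 10 mm thick, lying on the shaker's top plate beside the pulley.
- reagent: Bystander: an amber bottle 60 mm across and 125 mm tall; origin under its middle.
- beaker: Bystander: a glass beaker 68 mm across and 95 mm tall; origin under its middle.
- grease: Bystander: a small white jar 52 mm across and 38 mm tall; origin under its middle.
Things that resemble listed ones, but are neither listed nor needed, are in the scene too. There is more than one size of the bar; the job needs the smaller.

How it is judged:
On the way, in this order (a step that is already met when the one before it is completed fails the run):
1. the key is started by hand: upright in the keyway at least 15 mm deep, head outward, not yet tight, and let go (z of key_head in the frame of keyway below 0.052 m and x of key_head in the frame of keyway below -0.001 m and horizontal distance between key_head and keyway below 0.01 m and angle between key_head's own z axis and vertical below 0.12 rad and contact force between the fingers and key below 0.05 N and contact force between key and pulley below 12 N), for 0.1 s.
2. the key is driven tight with the brass bar (contact force between bar and key above 6 N and contact force between key and pulley above 12 N), for 0.02 s.
At the end, for the whole second after the job is handed in: The key sits upright in the keyway, head outward, wedged tight (it presses on the hub with more than 12 N by itself, as after slow taps of about 12 N; not driven, it presses with under 1 N), and the bar stands in its hole with its foot on the hole's floor (within 5 mm); key and bar are at rest (contact force between key and pulley above 12 N and z of key_head in the frame of keyway below 0.04 m and x of key_head in the frame of keyway below -0.001 m and horizontal distance between key_head and keyway below 0.008 m and angle between key_head's own z axis and vertical below 0.08 rad and linear speed of key below 0.01 m/s and horizontal distance between bar_mid and bar_hole below 0.012 m and angle between bar_mid's own z axis and vertical below 0.2 rad and z of bar_mid in the frame of bar_hole below 0.022 m and linear speed of bar below 0.02 m/s); the robot touches nothing.
It fails at once if the key is hit hard (over 45 N from the bar) (contact force between bar and key above 45 N).
It fails at once if the pulley is hit hard with the bar (over 25 N) (contact force between bar and pulley above 25 N).
It fails at once if a bystander is disturbed (moved over 30 mm) (distance of any of plain_key, wrench, screwdriver, spacer, reagent, beaker, grease from where it was at the start of the episode above 0.03 m).
It also fails if it takes over 72 s, if anything falls off the work surface, if the arm or the gripper's body presses on something with over 40 N, if the wrist force passes 120 N, or if a joint passes its speed limit or range.

## Working session

There is one attempt and no reset: what is moved stays moved. The work goes in short steps, Python scripts to look and compute and a tool call to move; the robot and the scene stay as the last step left them, time stands still between calls to the robot, and variables do not carry over. Pictures are saved under pics/ and viewed, at most 10 in all, crops included, and the job is handed in when it is done.

Besides the shell and the picture viewer there is one more tool, called as name(argument=value, ...), one argument or row to a line, values as JSON. carry_out: Moves the arm, as the interface text tells. Its arguments: {"type":"object","properties":{"plan":{"type":"array"},"squeeze":{"type":"number"}},"required":["plan"]}

```bash
mkdir -p pics; ls; cat > h.py <<'E'
import numpy as np,cv2
from scipy.spatial.transform import Rotation as R
from plant import r
def cam(n):
    p=r.camera_params(n)
    K=np.array([[p['fx'],0,p['cx']],[0,p['fy'],p['cy']],[0,0,1]])
    if n=='wrist':
        s=r.get_state();T=np.eye(4);T[:3,:3]=R.from_quat(s['eef_rot']).as_matrix();T[:3,3]=s['tool_pos']
        M=T@np.array(p['hand_eye']);return K,M[:3,:3],M[:3,3]
    a=np.array(p['attitude']);Rm=R.from_quat(a).as_matrix() if a.size==4 else a.reshape(3,3)
    return K,Rm,np.array(p['position'])
def snap(n,f=None):
    c=cam(n);im=r.snapshot(n)[:,:,::-1].copy()
    if f: cv2.imwrite('pics/'+f,im)
    return im,c
def at(c,u,v,z):
    K,Rm,t=c;d=Rm@np.linalg.solve(K,[u,v,1]);return t+d*(z-t[2])/d[2]
def proj(c,P):
    K,Rm,t=c;q=K@(Rm.T@(np.array(P)-t));return q[:2]/q[2]
E
python3 - <<'E'
from h import *
print(r.get_state())
for n in('scene','top','wrist'): print(n,r.camera_params(n))
a,_=snap('scene','s0.png');b,_=snap('top','t0.png')
cv2.imwrite('pics/st.png',np.hstack([a,b])[:, :])
import pickle
cv2.imwrite('pics/t0x.png',cv2.resize(b,(800,600),interpolation=cv2.INTER_CUBIC))
cv2.imwrite('pics/s0x.png',cv2.resize(a,(800,600),interpolation=cv2.INTER_CUBIC))
E
```

```text
pics
{'clock': 0.0, 'q': array([-1.08623092,  0.68999228, -0.19452584,  1.56631352,  0.15732644,
        0.90252271, -0.21513236]), 'qd': array([ 0.00121832, -0.00074972,  0.00013651,  0.00023677, -0.0030547 ,
        0.0005771 , -0.00188779]), 'joint_torque': array([-9.91938759e-04, -5.27566946e+01, -1.26733683e+00, -1.53438735e+01,
       -5.27415995e-02,  6.45559427e-03,  1.48752588e-04]), 'tool_pos': array([0.27203421, 0.56192639, 0.20311337]), 'eef_rot': array([ 2.23443319e-01,  9.74716490e-01, -9.10547763e-04, -1.32844160e-04]), 'contact_force': array([-0.03467721,  0.29830396,  0.33550692]), 'moment': array([-0.02239481,  0.00035559, -0.04368361]), 'finger_force': 0.0, 'opening': 0.9999296742717505}
scene {'fx': 427.11575306707533, 'fy': 427.11575306707533, 'cx': 255.23464730063458, 'cy': 190.48281437874354, 'position': array([1.21452668, 0.35660031, 0.96321374]), 'attitude': array([ 0.50083756,  0.79250075, -0.29219259, -0.18901796])}
top {'fx': 393.85405300593135, 'fy': 393.85405300593135, 'cx': 258.4755117439667, 'cy': 188.4012901068229, 'position': array([0.39521163, 0.0341522 , 1.37326876]), 'attitude': array([ 0.7151377 , -0.69684278,  0.04276489, -0.03404962])}
wrist {'fx': 338.446692237869, 'fy': 338.446692237869, 'cx': 246.47751978338314, 'cy': 191.7022238190714, 'hand_eye': array([[ 5.13213842e-04, -9.59754429e-01, -2.80840119e-01,
         7.28999818e-02],
       [ 9.99999078e-01,  8.45576237e-04, -1.06228473e-03,
         5.81003299e-04],
       [ 1.25700420e-03, -2.80839315e-01,  9.59753979e-01,
        -1.81582582e-01],
       [ 0.00000000e+00,  0.00000000e+00,  0.00000000e+00,
         1.00000000e+00]])}
```

View pics/t0x.png

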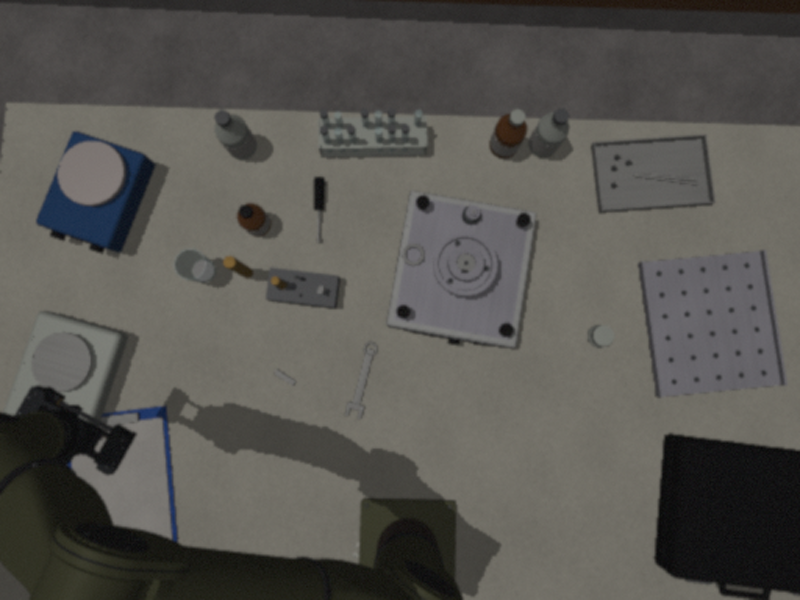

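View pics/s0x.png

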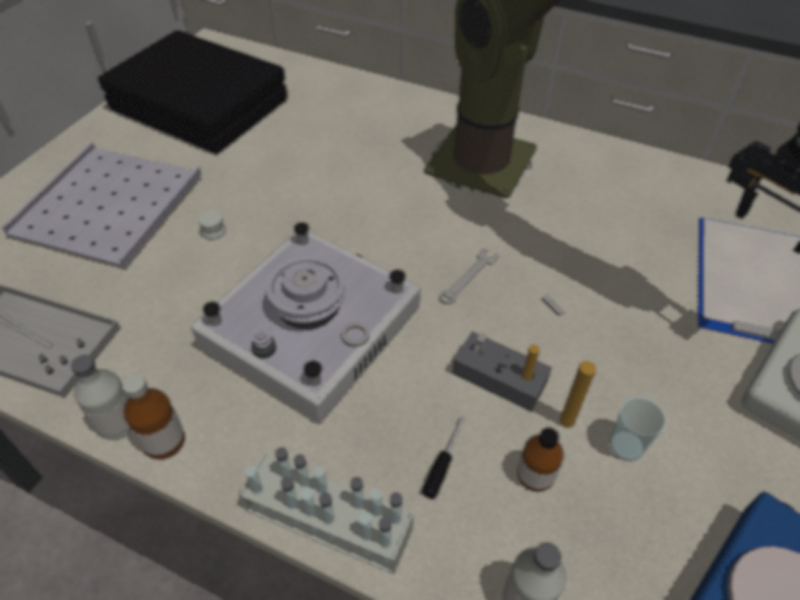

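Top view (enlarged): the grey block is at (303,288). The small bar stands in it at (277,283) and the gib key's head is at (322,290). A larger bar stands free at (237,267), outside the block. The pulley hub is at (466,265). The small bar in the block fits the description.

```bash
cat > c.py <<'E'
from h import *
im=cv2.imread('pics/t0.png');c=cam('top')
S=1.5625
for n,u,v,z in [('bar',275,280,.117),('key',322,290,.081),('hub',466,263,.14),('block',303,288,.045),('bigbar',233,262,.13)]:
    print(n,at(c,u/S,v/S,z).round(4))
a=cv2.imread('pics/s0.png')
A=cv2.resize(im[150:215,160:235],(560,485),interpolation=cv2.INTER_CUBIC)
B=cv2.resize(im[140:200,265:335],(566,485),interpolation=cv2.INTER_CUBIC)
C=np.hstack([A,B]);C=cv2.resize(C,(800,int(C.shape[0]*800/C.shape[1])))
cv2.imwrite('pics/crop.png',cv2.convertScaleAbs(C,alpha=1.6))
E
python3 c.py
```

```text
bar [0.5551 0.2856 0.117 ]
key [0.5411 0.1929 0.081 ]
hub [ 0.5974 -0.1039  0.14  ]
block [0.5484 0.2387 0.045 ]
bigbar [0.5881 0.37   0.13  ]
```

View pics/crop.png

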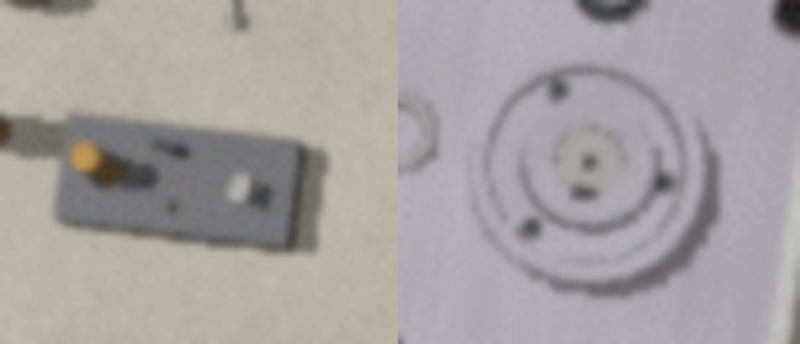

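The crop confirms it. The small bar is at (87,157), the bright key head is at (240,187) beside its pocket, and the keyway slot is at (583,192), on the robot side of the spindle. The other dark dots are screw holes. I'll move the wrist camera over the block.

carry_out(
  plan=[
    {"rot": [0, 0, -0.1], "xyz": [-0.034, -0.015, -0.027], "grip": 0},
    {"rot": [0, 0, -0.2], "xyz": [-0.068, -0.03, -0.027], "grip": 0},
    {"rot": [0, 0, -0.305], "xyz": [-0.102, -0.045, -0.027], "grip": 0},
    {"rot": [0, 0, -0.305], "xyz": [-0.136, -0.06, -0.027], "grip": 0},
    {"rot": [0, 0, -0.305], "xyz": [-0.17, -0.075, -0.027], "grip": 0},
    {"rot": [0, 0, -0.305], "xyz": [-0.204, -0.09, -0.027], "grip": 0},
    {"rot": [0, 0, -0.305], "xyz": [-0.238, -0.105, -0.027], "grip": 0},
    {"rot": [0, 0, -0.305], "xyz": [-0.27, -0.12, -0.027], "grip": 0},
  ],
)

```text
clock: 0.77
tool_pos: [0.4641, 0.3348, 0.2306]
eef_rot: [0.073, 0.997, -0.0, -0.0]
contact_force: [0.5, 0.1, -0.2]
opening: 1.003
finger_force: 0.0
```

carry_out(
  plan=[
    {"rot": [0, 0, 0], "xyz": [-0.028, -0.026, 0], "grip": 0},
    {"rot": [0, 0, 0], "xyz": [-0.056, -0.052, 0], "grip": 0},
    {"rot": [0, 0, 0], "xyz": [-0.08, -0.075, 0], "grip": 0},
    {"rot": [0, 0, 0], "xyz": [-0.096, -0.088, 0], "grip": 0},
    {"rot": [0, 0, 0], "xyz": [-0.096, -0.088, 0], "grip": 0},
    {"rot": [0, 0, 0], "xyz": [-0.096, -0.088, 0], "grip": 0},
  ],
)

```text
clock: 1.27
tool_pos: [0.5456, 0.2345, 0.2303]
eef_rot: [0.074, 0.997, -0.0, -0.0]
contact_force: [-0.7, 0.5, -0.4]
opening: 1.001
finger_force: 0.0
```

```bash
python3 - <<'E'
from h import *
s=r.get_state();print(s['clock'],s['tool_pos'],s['eef_rot'],s['q'].round(2))
im,c=snap('wrist','w1.png')
for P in [(.555,.2856,.117),(.541,.193,.081)]: print(proj(c,P))
cv2.imwrite('pics/w1x.png',cv2.convertScaleAbs(cv2.resize(im,(800,600),interpolation=cv2.INTER_CUBIC),alpha=1.4))
E
```

```text
1.2667 [0.54562239 0.23451668 0.23033447] [ 7.43767722e-02  9.97230082e-01 -2.72964330e-04 -4.30146151e-04] [-0.3   0.63 -0.32  1.63  0.23  0.93  0.72]
[303.92501945 179.27077772]
[204.4914984  170.27868594]
```

View pics/w1x.png

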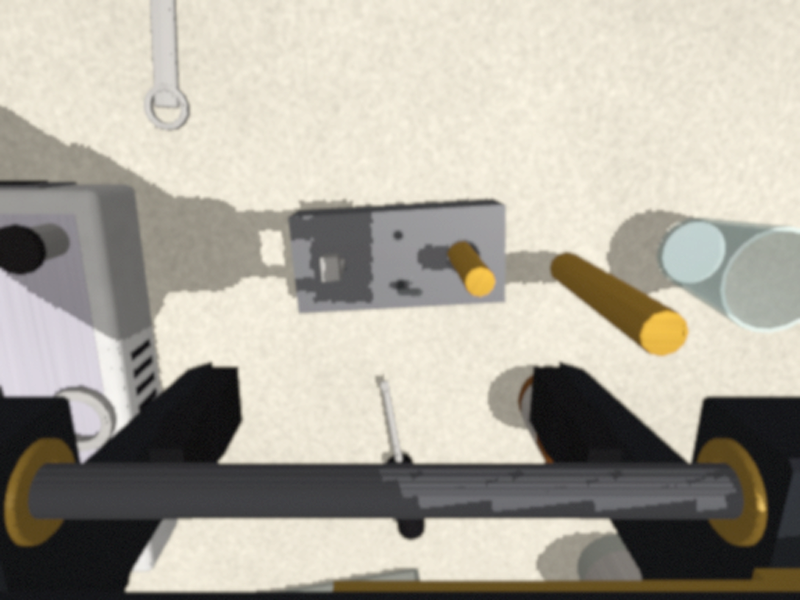

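The wrist view (enlarged) shows the small bar's top at (480,282), the key head at about (333,268), and the large bar outside the block at (663,333). I need a close crop of the key for its orientation.

```bash
python3 - <<'E'
import cv2,numpy as np
im=cv2.imread('pics/w1.png')
A=cv2.resize(im[125:205,180:335],(800,413),interpolation=cv2.INTER_CUBIC)
A=(255*(A/255.)**0.6).astype('uint8')
cv2.imwrite('pics/k1.png',A)
E
```

```text
(no output)
```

View pics/k1.png

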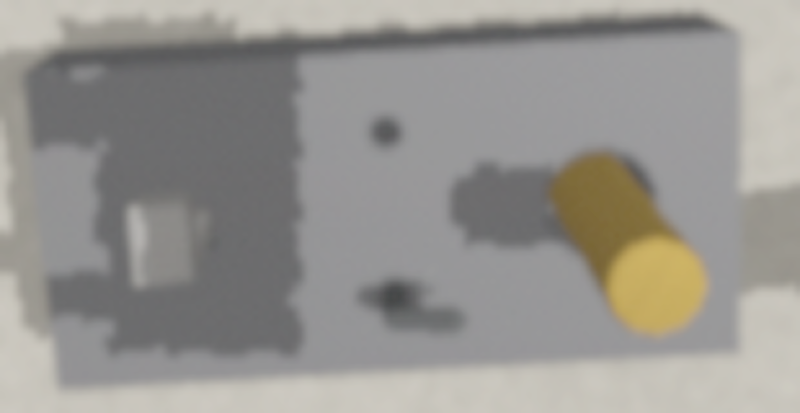

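carry_out(
  plan=[
    {"rot": [0.12, 0, 0], "xyz": [0, 0.02, 0.005], "grip": 0},
    {"rot": [0.24, 0, 0], "xyz": [0, 0.04, 0.01], "grip": 0},
    {"rot": [0.36, 0, 0], "xyz": [0, 0.06, 0.01], "grip": 0},
    {"rot": [0.48, 0, 0], "xyz": [0, 0.08, 0.01], "grip": 0},
    {"rot": [0.6, 0, 0], "xyz": [0, 0.08, 0.01], "grip": 0},
    {"rot": [0.6, 0, 0], "xyz": [0, 0.08, 0.01], "grip": 0},
    {"rot": [0.6, 0, 0], "xyz": [0, 0.08, 0.01], "grip": 0},
  ],
)

```text
clock: 1.9
tool_pos: [0.554, 0.3186, 0.2175]
eef_rot: [0.066, 0.953, -0.295, -0.023]
contact_force: [0.5, -0.3, -0.4]
opening: 0.998
finger_force: 0.0
```

```bash
cat >> h.py <<'E'
def down(yaw):  # tool z down, tool y at world angle yaw
    y=np.array([np.cos(yaw),np.sin(yaw),0]);z=np.array([0,0,-1.]);return np.stack([np.cross(y,z),y,z],1)
def go(p,yaw):
    s=r.get_state();T=R.from_quat(s['eef_rot']).as_matrix()
    print('t',round(s['clock'],2),'at',s['tool_pos'].round(4),'xyz',(T.T@(np.array(p)-s['tool_pos'])).round(4),'rot',R.from_matrix(T.T@down(yaw)).as_rotvec().round(4),'q',s['q'].round(2))
E
python3 - <<'E'
from h import *
im,c=snap('wrist','w2.png');np.save('w2c.npy',np.hstack([c[1],c[2][:,None]]))
print(proj(c,(.541,.193,.081)))
go((.585,-.10,.26),np.radians(81.5))
E
```

```text
[222.37278325 166.33896117]
t 1.95 at [0.5559 0.3161 0.2201] xyz [-0.0882 -0.3591  0.1972] rot [-0.5999  0.0007  0.0052] q [-0.74  0.98 -0.11  1.02  0.41  1.66  0.53]
```

carry_out(
  plan=[
    {"rot": [-0.12, 0, 0], "xyz": [-0.009, -0.035, 0.0192], "grip": 0},
    {"rot": [-0.24, 0, 0], "xyz": [-0.017, -0.07, 0.0384], "grip": 0},
    {"rot": [-0.36, 0, 0], "xyz": [-0.026, -0.105, 0.0577], "grip": 0},
    {"rot": [-0.48, 0, 0], "xyz": [-0.034, -0.14, 0.0769], "grip": 0},
    {"rot": [-0.6, 0, 0.005], "xyz": [-0.043, -0.175, 0.096], "grip": 0},
    {"rot": [-0.6, 0, 0.005], "xyz": [-0.052, -0.21, 0.1153], "grip": 0},
    {"rot": [-0.6, 0, 0.005], "xyz": [-0.06, -0.245, 0.1345], "grip": 0},
    {"rot": [-0.6, 0, 0.005], "xyz": [-0.069, -0.28, 0.1538], "grip": 0},
  ],
)

```text
clock: 2.62
tool_pos: [0.5775, -0.012, 0.2553]
eef_rot: [0.078, 0.997, -0.001, 0.003]
contact_force: [-0.1, 1.1, 0.1]
opening: 0.999
finger_force: 0.0
```

carry_out(
  plan=[
    {"rot": [0, 0, 0], "xyz": [-0.008, -0.036, -0.003], "grip": 0},
    {"rot": [0, 0, 0], "xyz": [-0.016, -0.07, -0.006], "grip": 0},
    {"rot": [0, 0, 0], "xyz": [-0.02, -0.09, -0.009], "grip": 0},
    {"rot": [0, 0, 0], "xyz": [-0.02, -0.09, -0.009], "grip": 0},
    {"rot": [0, 0, 0], "xyz": [-0.02, -0.09, -0.009], "grip": 0},
  ],
)

```text
clock: 3.03
tool_pos: [0.5841, -0.1016, 0.2632]
eef_rot: [0.078, 0.997, -0.001, 0.003]
contact_force: [-0.3, 1.0, -0.1]
opening: 1.004
finger_force: 0.0
```

```bash
python3 - <<'E'
from h import *
im,c=snap('wrist','w3.png');np.save('w3c.npy',np.hstack([c[1],c[2][:,None]]))
print(proj(c,(.597,-.104,.14)),r.get_state()['tool_pos'],r.get_state()['clock'])
w2=cv2.imread('pics/w2.png');s0=cv2.imread('pics/s0.png')
g=lambda a,w,h:(255*(cv2.resize(a,(w,h),interpolation=cv2.INTER_CUBIC)/255.)**.6).astype('uint8')
A=g(w2[122:212,162:282],400,300);B=g(s0[200:260,280:360],400,300);
u,v=proj(c,(.597,-.104,.14)).astype(int);v0=max(0,min(v-50,234));u0=u-67
C=g(im[v0:v0+150,u-133:u+133],532,300);print(u-133,v0)
D=g(im,268,300)
cv2.imwrite('pics/m.png',np.vstack([np.hstack([A,B]),np.hstack([C,D])]))
E
```

```text
[245.83733356 187.66679573] [ 0.58423313 -0.09911929  0.2627988 ] 3.0833
112 137
```

View pics/m.png

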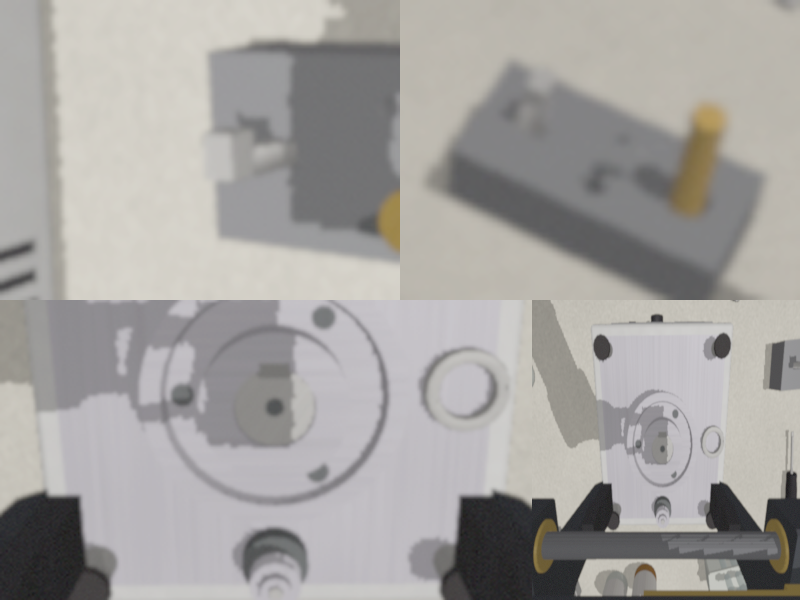

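Panel A shows the head at (230,156), with its shank running right to the pocket at (290,155). Panel C shows the spindle centre hole at (275,407) and the keyway slot at (275,370), on the robot side. Next I'll compute both positions and test the two possible head directions.

```bash
cat > m.py <<'E'
from h import *
K=cam('wrist')[0]
def ld(n): M=np.load(n+'c.npy');return K,M[:,:3],M[:,3]
c=ld('w3');im=cv2.imread('pics/w3.png');g=cv2.cvtColor(im,cv2.COLOR_BGR2GRAY).astype(float)
p=lambda u,v:at(c,u,v,.14)
print(g[186:196,243:257:1].astype(int));print(g[164:182,236:264].astype(int))
c=ld('w2');S=400/120
w=cv2.imread('pics/w2.png')
G=cv2.cvtColor(w,cv2.COLOR_BGR2GRAY)
print(G[156:182,220:256])
for sg in (1,-1):
    for nm,x0,z in (('base',-4.5,.045),('under',-4.5,.067)):
        for b,y in ((0,.006),):
            pass
    # head centre guess (.541,.193,.074): shank spans x from own +8 (back) to -1 under head
    for z in (.045,.067,.067001,.081):
        xs=(8,-1) if z<=.067 else (8,-8)
        print(sg,z,[proj(c,(.541+sg*x/1000,.199,z)).round(1).tolist() for x in xs])
E
python3 m.py
```

```text
[[92 90 86 80 74 66 64 66 72 80 87 92 93 96]
 [91 89 80 65 57 51 48 49 55 66 80 90 93 98]
 [90 84 69 53 45 44 42 41 45 55 72 88 93 97]
 [89 79 62 47 42 41 41 41 41 47 66 84 93 98]
 [88 77 59 44 42 41 41 41 42 46 61 80 91 98]
 [88 77 59 44 41 41 41 41 43 45 61 80 91 97]
 [90 81 63 48 43 42 40 41 44 52 68 84 92 96]
 [91 86 72 59 49 45 44 46 54 63 78 88 93 95]
 [92 90 84 74 65 59 58 61 70 80 86 92 94 94]
 [93 93 91 86 82 79 78 80 84 90 92 94 94 93]]
[[ 95  95  95  94  95  95  94  95  95  95  94  94  94  95  95  95  95  93
   94  94  95  99 119 144 153 155 155 156]
 [ 94  95  95  96  95  95  95  95  95  95  96  95  95  95  95  95  95  94
   95  95  95 100 119 144 154 156 157 157]
 [ 96  96  96  96  96  96  96  96  96  96  95  96  96  96  96  96  96  96
   96  96  96 100 117 141 154 158 158 159]
 [ 98  97  97  97  97  95  94  94  93  94  95  94  94  94  95  94  94  94
   94  93  94  98 110 133 152 159 160 160]
 [ 98  98  98  98  96  92  89  88  88  87  87  88  87  87  87  88  87  87
   86  86  88  95 104 126 150 159 161 161]
 [ 98  99  98  98  94  87  80  78  77  77  77  77  76  78  76  7
[... 4970 characters left out ...]
12 112 112 112 112 112 112 110 104  89  75  69  68  68  67  67]
 [183 182 182 182 182 175 154 126 114 112 113 112 113 112 112 112 113 113
  112 112 112 112 112 112 112 113 112 110 103  85  72  68  68  69  68  67]
 [183 182 182 183 183 176 156 128 115 112 112 112 113 112 112 112 112 112
  112 112 112 113 112 112 112 112 112 111 103  83  70  68  67  68  67  68]]
1 0.045 [[246.2, 167.8], [245.3, 160.3]]
1 0.067 [[235.1, 171.2], [234.2, 163.3]]
1 0.067001 [[235.1, 171.2], [233.4, 157.1]]
1 0.081 [[227.5, 173.4], [225.7, 159.0]]
-1 0.045 [[244.6, 154.3], [245.5, 162.0]]
-1 0.067 [[233.4, 157.1], [234.4, 165.0]]
-1 0.067001 [[233.4, 157.1], [235.1, 171.2]]
-1 0.081 [[225.7, 159.0], [227.5, 173.4]]
```

```bash
cat > m2.py <<'E'
from h import *
from scipy.optimize import least_squares
K=cam('wrist')[0]
def ld(n): M=np.load(n+'c.npy');return K,M[:,:3],M[:,3]
c=ld('w3')
Ps=at(c,249.2,190.3,.14);a=at(c,249,168.6,.14);b=at(c,249,175.6,.14)
L=at(c,241.2,172,.14);Rr=at(c,256.7,172,.14)
print('spindle',Ps.round(4),'hubedge',np.linalg.norm(a-Ps),'spface',np.linalg.norm(b-Ps),'width',np.linalg.norm(L-Rr))
m=(L+Rr)/2; print('mid',m.round(4),'dir spindle-mid deg',np.degrees(np.arctan2(*(Ps-m)[1::-1])),'slot dir',np.degrees(np.arctan2(*(Rr-L)[1::-1])))
c2=ld('w2')
def f(p):
    x,y=p
    return [proj(c2,(x,y+.006,.081))[0]-231,proj(c2,(x,y+.006,.067))[0]-237.5,
            np.mean([proj(c2,(x-.008,y,.081))[1],proj(c2,(x+.008,y,.081))[1]])-168]
s=least_squares(f,[.541,.195],x_scale=.01);print('key w2',s.x,s.fun)
# w1 pose
import copy
s1=dict(p=np.array([0.54562239,0.23451668,0.23033447]),q=[7.43767722e-02,9.97230082e-01,-2.72964330e-04,-4.30146151e-04])
T=np.eye(4);T[:3,:3]=R.from_quat(s1['q']).as_matrix();T[:3,3]=s1['p'];M=T@np.array(r.camera_params('wrist')['hand_eye'])
c1=(K,M[:3,:3],M[:3,3])
print('key w1',at(c1,210.8,172.5,.081),'bar w1',at(c1,180+656/5.16,125+285/5.16,.117))
C=[at(c1,180+u/5.16,125+v/5.16,.045) for u,v in((738,32),(740,350),(58,388),(32,68))]
print(np.round(C,4));
for i,j in((0,1),(1,2),(2,3),(3,0)):
    d=C[j]-C[i];print(np.linalg.norm(d).round(4),np.degrees(np.arctan2(d[1],d[0])).round(1))
E
python3 m2.py
```

```text
spindle [ 0.6    -0.1013  0.14  ] hubedge 0.020804893449815707 spface 0.014180126672167389 width 0.014299087868545966
mid [ 0.5826 -0.0988  0.14  ] dir spindle-mid deg -8.070935953858427 slot dir 81.07774130130689
key w2 [0.54297253 0.19800317] [-0.53293181  0.54026227  0.00343631]
key w1 [0.54417594 0.19883988 0.081     ] bar w1 [0.55631451 0.28835954 0.117     ]
[[0.5249 0.3209 0.045 ]
 [0.5937 0.3154 0.045 ]
 [0.5803 0.166  0.045 ]
 [0.5105 0.1741 0.045 ]]
0.0691 -4.5
0.1501 -95.1
0.0703 173.3
0.1474 84.4
```

Checks: the hub edge is at 20.8 mm, the spindle face at 14.2 mm and the slot width 14.3 mm, all as specified. The key-to-bar distance is 90 mm and the block measures 70 x 150 mm. Head outward points toward the robot for both key and keyway.

```bash
python3 -c "
from h import *
go((.5435,.1985,.14),np.radians(84.8))"
```

```text
t 3.08 at [ 0.5842 -0.0991  0.2628] xyz [0.0862 0.2879 0.1225] rot [ 0.0001  0.0047 -0.0623] q [ 0.29  0.59 -0.34  1.59  0.23  0.99  1.29]
```

carry_out(
  plan=[
    {"rot": [0, 0, 0], "xyz": [0.011, 0.036, 0], "grip": 150},
    {"rot": [0, 0, -0.02], "xyz": [0.022, 0.072, 0], "grip": 150},
    {"rot": [0, 0, -0.04], "xyz": [0.033, 0.108, 0.005], "grip": 150},
    {"rot": [0, 0.005, -0.062], "xyz": [0.044, 0.144, 0.02], "grip": 150},
    {"rot": [0, 0.005, -0.062], "xyz": [0.055, 0.18, 0.035], "grip": 150},
    {"rot": [0, 0.005, -0.062], "xyz": [0.065, 0.214, 0.05], "grip": 150},
    {"rot": [0, 0.005, -0.062], "xyz": [0.075, 0.248, 0.065], "grip": 150},
    {"rot": [0, 0.005, -0.062], "xyz": [0.085, 0.28, 0.08], "grip": 150},
  ],
)

```text
clock: 3.75
tool_pos: [0.5414, 0.1952, 0.1812]
eef_rot: [0.043, 0.999, 0.001, -0.001]
contact_force: [-0.2, -0.0, 0.0]
opening: 0.426
finger_force: 0.0
```

carry_out(
  plan=[
    {"rot": [0, 0, 0], "xyz": [0.001, 0.008, 0.035], "grip": 150},
    {"rot": [0, 0, 0], "xyz": [0.001, 0.008, 0.0425], "grip": 150},
    {"rot": [0, 0, 0], "xyz": [0.001, 0.008, 0.0425], "grip": 150},
    {"rot": [0, 0, 0], "xyz": [0.001, 0.008, 0.0425], "grip": 150},
  ],
)

```text
clock: 4.08
tool_pos: [0.5426, 0.1983, 0.139]
eef_rot: [0.045, 0.999, -0.0, -0.002]
contact_force: [0.6, -0.9, 0.2]
opening: 0.413
finger_force: 0.0
```

```bash
cat > lk.py <<'E'
from h import *
import sys
n,u0,v0,u1,v1=sys.argv[1],*map(int,sys.argv[2:6])
im,c=snap('wrist',n+'.png');np.save(n+'c.npy',np.hstack([c[1],c[2][:,None]]))
k=min(800/(u1-u0),600/(v1-v0));A=cv2.resize(im[v0:v1,u0:u1],None,fx=k,fy=k,interpolation=cv2.INTER_CUBIC)
cv2.imwrite('pics/'+n+'x.png',(255*(A/255.)**.6).astype('uint8'));print('scale',k)
E
python3 lk.py w4 186 110 326 215
python3 -c "
from h import *
c=cam('wrist')
for P in [(.5435,.1985,.081),(.5355,.1925,.081),(.5515,.2045,.081)]: print((proj(c,P)-[186,110])*800/140)
go((.5435,.1985,.056),np.radians(84.8));print(r.get_state()['opening'])"
```

```text
scale 5.714285714285714
[344.09328822 485.934485  ]
[292.08086459 430.64639857]
[395.25742412 540.32085984]
t 4.13 at [0.5435 0.1982 0.1397] xyz [-0.0001  0.0003  0.0837] rot [ 0.     -0.0015  0.0004] q [-0.26  0.72 -0.29  1.77  0.3   0.7   0.77]
0.4133119003203556
```

View pics/w4x.png

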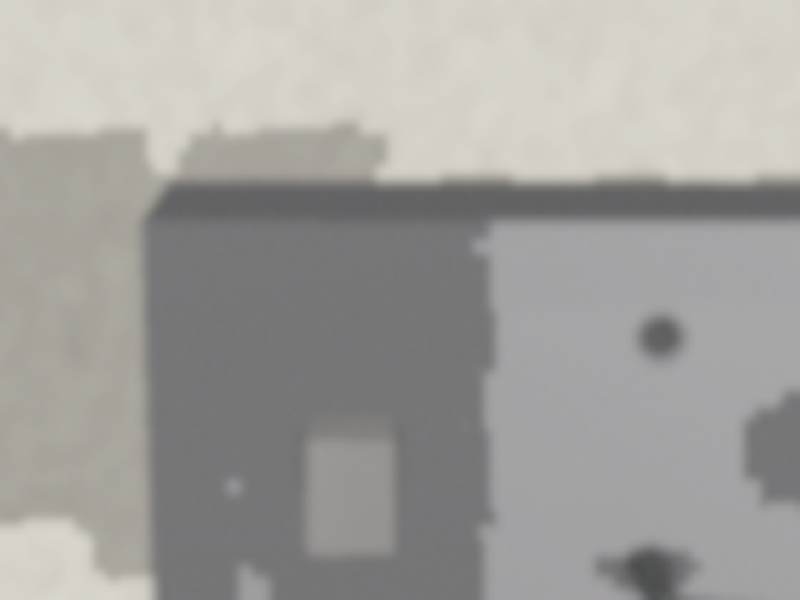

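The head top is at (350,496) with its edges parallel to the image, about 1.4 mm off the prediction. I'll correct for that, descend and grip.

carry_out(
  plan=[
    {"rot": [0, 0, 0], "xyz": [-0.0013, 0.001, 0.035], "grip": 150},
    {"rot": [0, 0, 0], "xyz": [-0.0013, 0.001, 0.065], "grip": 150},
    {"rot": [0, 0, 0], "xyz": [-0.0013, 0.001, 0.0835], "grip": 150},
    {"rot": [0, 0, 0], "xyz": [-0.0013, 0.001, 0.0835], "grip": 150},
    {"rot": [0, 0, 0], "xyz": [-0.0013, 0.001, 0.0835], "grip": 200},
    {"rot": [0, 0, 0], "xyz": [-0.0013, 0.001, 0.0835], "grip": 255},
    {"rot": [0, 0, 0], "xyz": [-0.0013, 0.001, 0.0835], "grip": 255},
    {"rot": [0, 0, 0], "xyz": [-0.0013, 0.001, 0.0835], "grip": 255},
  ],
  squeeze=25,
)

```text
clock: 4.8
tool_pos: [0.545, 0.2007, 0.0565]
eef_rot: [0.045, 0.999, 0.001, -0.0]
contact_force: [-0.1, -1.2, 0.0]
opening: 0.132
finger_force: 0.0
```

carry_out(
  plan=[
    {"rot": [0, 0, 0], "xyz": [0, 0, 0], "grip": 255},
    {"rot": [0, 0, 0], "xyz": [0, 0, 0], "grip": 255},
  ],
  squeeze=25,
)

```text
clock: 4.97
tool_pos: [0.5441, 0.2005, 0.0554]
eef_rot: [0.044, 0.999, 0.0, -0.001]
contact_force: [0.4, 0.1, -1.3]
opening: 0.002
finger_force: 0.0
```

```bash
python3 -c "
from h import *
s=r.get_state();print(s['opening'],s['finger_force'],s['tool_pos'])"
python3 lk.py w5 146 110 346 260
```

```text
0.0023279338457086727 0.0 [0.54410118 0.20048086 0.05542751]
scale 4.0
```

View pics/w5x.png

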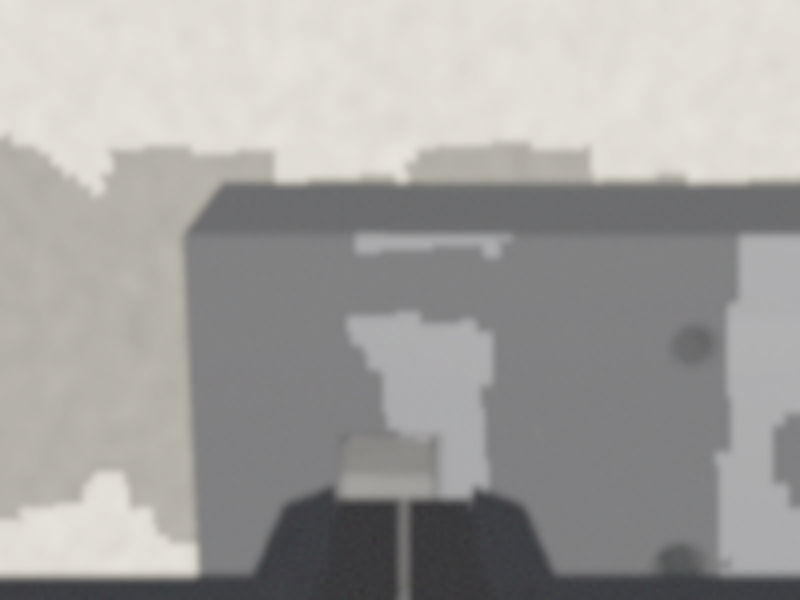

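The fingers shut on nothing. The key head is still in place at (390,465), and the fingertips seem to be higher than the reported TCP. I'll check with the fixed cameras.

```bash
python3 - <<'E'
from h import *
s=r.get_state();p=s['tool_pos'];T=R.from_quat(s['eef_rot']).as_matrix();o=[]
for n in('scene','top'):
    im,c=snap(n,n+'1.png');u0=proj(c,p)
    a,b=int(u0[0])-40,int(u0[1])-60
    A=cv2.resize(im[b:b+90,a:a+80],(400,450),interpolation=cv2.INTER_CUBIC)
    A=(255*(A/255.)**.5).astype('uint8')
    for h,col in((0,(0,0,255)),(-.019,(0,255,0)),(-.036,(255,0,0)),(-.064,(255,0,255))):
        u=(proj(c,p+T@[0,0,h])-[a,b])*5;cv2.circle(A,tuple(int(x) for x in u),3,col,-1)
    o.append(A)
cv2.imwrite('pics/m2.png',np.hstack(o))
E
```

```text
(no output)
```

View pics/m2.png

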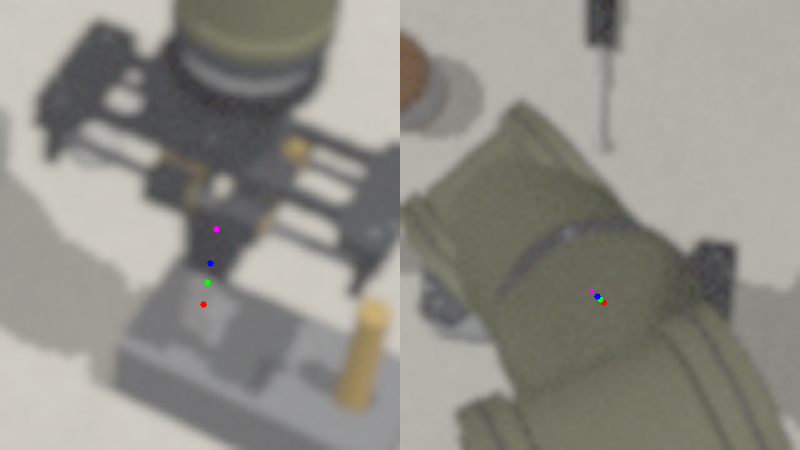

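In the scene view the fingertips end about 30 mm above the reported TCP (red), between the blue and green marks, which matches the wrist-view estimate of about 33 mm. I'll open and descend a further 35 mm, watching the force.

carry_out(
  plan=[
    {"rot": [0, 0, 0], "xyz": [-0.0005, -0.0012, 0], "grip": 150},
    {"rot": [0, 0, 0], "xyz": [-0.0005, -0.0012, 0], "grip": 150},
    {"rot": [0, 0, 0], "xyz": [-0.0005, -0.0012, 0], "grip": 150},
    {"rot": [0, 0, 0], "xyz": [-0.0005, -0.0012, 0.008], "grip": 150},
    {"rot": [0, 0, 0], "xyz": [-0.0005, -0.0012, 0.014], "grip": 150},
    {"rot": [0, 0, 0], "xyz": [-0.0005, -0.0012, 0.02], "grip": 150},
    {"rot": [0, 0, 0], "xyz": [-0.0005, -0.0012, 0.02], "grip": 150},
  ],
)

```text
clock: 5.7
tool_pos: [0.5429, 0.1987, 0.033]
eef_rot: [0.044, 0.999, -0.001, -0.003]
contact_force: [-0.2, 0.2, -0.0]
opening: 0.411
finger_force: 0.0
```

carry_out(
  plan=[
    {"rot": [0, 0, 0], "xyz": [0, 0, 0.004], "grip": 150},
    {"rot": [0, 0, 0], "xyz": [0, 0, 0.008], "grip": 150},
    {"rot": [0, 0, 0], "xyz": [0, 0, 0.011], "grip": 150},
    {"rot": [0, 0, 0], "xyz": [0, 0, 0.013], "grip": 150},
    {"rot": [0, 0, 0], "xyz": [0, 0, 0.013], "grip": 150},
  ],
)

```text
clock: 6.12
tool_pos: [0.5437, 0.199, 0.0212]
eef_rot: [0.044, 0.999, -0.0, -0.002]
contact_force: [0.1, -0.1, 1.0]
opening: 0.413
finger_force: 0.0
```

carry_out(
  plan=[
    {"rot": [0, 0, 0], "xyz": [0, 0, 0], "grip": 210},
    {"rot": [0, 0, 0], "xyz": [0, 0, 0], "grip": 255},
    {"rot": [0, 0, 0], "xyz": [0, 0, 0], "grip": 255},
    {"rot": [0, 0, 0], "xyz": [0, 0, 0], "grip": 255},
    {"rot": [0, 0, 0], "xyz": [0, 0, 0], "grip": 255},
    {"rot": [0, 0, 0], "xyz": [0, 0, 0], "grip": 255},
    {"rot": [0, 0, 0], "xyz": [0, 0, 0], "grip": 255},
  ],
  squeeze=25,
)

```text
clock: 6.7
tool_pos: [0.5441, 0.1992, 0.0218]
eef_rot: [0.044, 0.999, 0.0, -0.002]
contact_force: [-0.2, -0.6, 0.3]
opening: 0.135
finger_force: 25.0
```

Opening 11.9 mm at 25 N, so the key is held. I'll lift it straight up.

carry_out(
  plan=[
    {"rot": [0, 0, 0], "xyz": [0, 0, -0.005], "grip": 255},
    {"rot": [0, 0, 0], "xyz": [0, 0, -0.02], "grip": 255},
    {"rot": [0, 0, 0], "xyz": [0, 0, -0.04], "grip": 255},
    {"rot": [0, 0, 0], "xyz": [0, 0, -0.07], "grip": 255},
    {"rot": [0, 0, 0], "xyz": [0, 0, -0.1], "grip": 255},
    {"rot": [0, 0, 0], "xyz": [0, 0, -0.14], "grip": 255},
    {"rot": [0, 0, 0], "xyz": [0, 0, -0.17], "grip": 255},
    {"rot": [0, 0, 0], "xyz": [0, 0, -0.17], "grip": 255},
  ],
)

```text
clock: 7.37
tool_pos: [0.548, 0.201, 0.1982]
eef_rot: [0.044, 0.999, 0.003, 0.003]
contact_force: [0.4, 1.1, -1.0]
opening: 0.133
finger_force: 25.0
```

```bash
python3 -c "
from h import *
go((.5761,-.0979,.182),np.radians(81.3));s=r.get_state();print(s['opening'],s['finger_force'],s['contact_force'])"
```

```text
t 7.37 at [0.548  0.201  0.1982] xyz [-0.0544 -0.2953  0.0147] rot [0.0062 0.0062 0.0629] q [-0.24  0.65 -0.33  1.71  0.27  0.82  0.8 ]
0.13313830374340138 24.99979716609232 [ 0.37728441  1.1291734  -1.04953437]
```

carry_out(
  plan=[
    {"rot": [0, 0, 0.01], "xyz": [-0.007, -0.038, 0], "grip": 255},
    {"rot": [0, 0, 0.02], "xyz": [-0.014, -0.076, 0], "grip": 255},
    {"rot": [0, 0, 0.04], "xyz": [-0.021, -0.114, 0], "grip": 255},
    {"rot": [0, 0, 0.063], "xyz": [-0.028, -0.152, 0], "grip": 255},
    {"rot": [0, 0, 0.063], "xyz": [-0.035, -0.19, 0], "grip": 255},
    {"rot": [0, 0, 0.063], "xyz": [-0.042, -0.228, 0], "grip": 255},
    {"rot": [0, 0, 0.063], "xyz": [-0.049, -0.265, 0], "grip": 255},
    {"rot": [0, 0, 0.063], "xyz": [-0.054, -0.295, 0], "grip": 255},
  ],
)

```text
clock: 8.03
tool_pos: [0.5714, -0.1035, 0.1908]
eef_rot: [0.077, 0.997, -0.001, -0.002]
contact_force: [-0.2, 0.4, -1.6]
opening: 0.131
finger_force: 25.0
```

carry_out(
  plan=[
    {"rot": [0, 0, 0], "xyz": [0, 0, 0], "grip": 255},
    {"rot": [0, 0, 0], "xyz": [0, 0, 0], "grip": 255},
    {"rot": [0, 0, 0], "xyz": [0, 0, 0], "grip": 255},
  ],
)

```text
clock: 8.28
tool_pos: [0.5718, -0.0985, 0.1911]
eef_rot: [0.075, 0.997, 0.001, -0.002]
contact_force: [-0.3, 1.1, -0.4]
opening: 0.125
finger_force: 25.0
```

```bash
python3 lk.py w6 186 130 306 220; python3 -c "
from h import *
go((.5761,-.0979,.182),np.radians(81.3));s=r.get_state();print(s['opening'],s['finger_force'],s['contact_force'])
c=cam('wrist');T=R.from_quat(s['eef_rot']).as_matrix();p=s['tool_pos']
pr=lambda P:((proj(c,P)-[186,130])*800/120).round(0).tolist()
print('keyway',pr((.5817,-.0986,.14)),'spindle',pr((.6,-.1013,.14)))
print('tip',pr(p+T@[-.0045,0,.0145]),'edges',pr(p+T@[-.0045,.006,.0145]))"
```

```text
scale 6.666666666666667
t 8.33 at [ 0.5719 -0.0977  0.1912] xyz [-0.0042  0.0004  0.0092] rot [ 0.0012 -0.0044  0.0026] q [ 0.29  0.66 -0.35  1.71  0.28  0.83  1.24]
0.1341368844670013 24.99993679812178 [ 0.2632012   0.52998678 -0.94922731]
keyway [403.0, 540.0] spindle [403.0, 697.0]
tip [397.0, 617.0] edges [462.0, 617.0]
```

View pics/w6x.png

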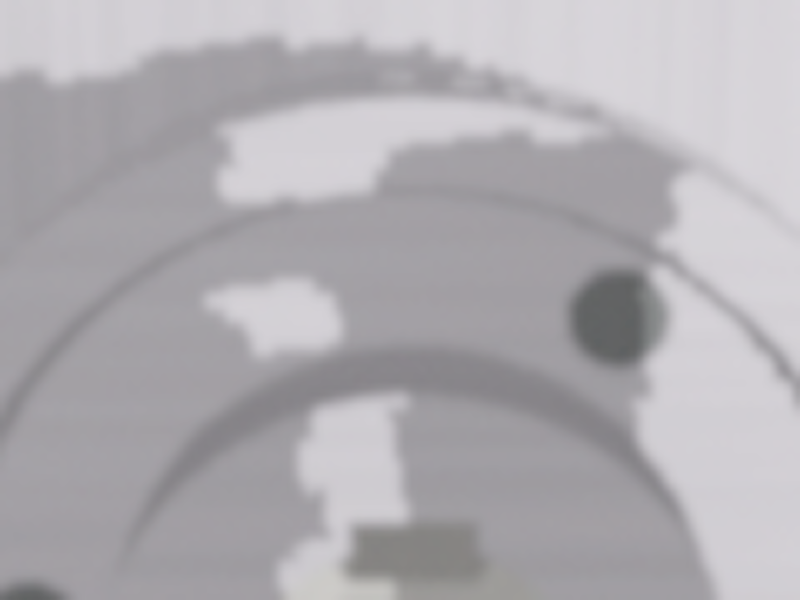

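The slot is at (348–482, 520–580) in the crop, centre (415,550), about 1.4 mm to +y of the prediction. From here I'll work numerically.

```bash
python3 - <<'E'
import cv2,numpy as np
g=cv2.cvtColor(cv2.imread('pics/w6.png'),cv2.COLOR_BGR2GRAY)
np.set_printoptions(linewidth=250)
print(' '*4,np.arange(232,268));
for v in range(204,246): print(v,g[v,232:268])
im=cv2.imread('pics/w6.png');print(im[213,250],im[225,248],im[230,248])
E
```

```text
[232 233 234 235 236 237 238 239 240 241 242 243 244 245 246 247 248 249 250 251 252 253 254 255 256 257 258 259 260 261 262 263 264 265 266 267]
204 [133 133 145 167 176 178 178 178 178 178 178 178 176 168 147 124 115 115 115 114 115 114 115 115 114 115 115 115 115 115 115 115 115 115 115 115]
205 [120 123 142 167 177 179 179 179 179 179 179 179 178 173 158 134 118 115 115 115 116 116 115 116 116 115 116 116 116 116 116 116 116 116 116 116]
206 [117 121 143 168 178 180 180 179 179 179 179 179 179 177 165 139 120 117 116 116 116 116 116 116 116 116 117 117 117 117 118 117 117 117 117 117]
207 [118 123 143 169 179 179 174 170 170 170 170 169 169 168 157 133 115 111 111 112 112 112 112 112 113 114 116 118 117 118 118 118 118 118 118 118]
208 [118 123 140 165 177 173 158 144 140 139 139 139 138 138 130 114 102 100 100 100 100 101 100 100 102 107 114 118 119 119 119 119 118 118 118 119]
209 [121 123 134 156 172 169 144 116 105 103 102 103 104 103 100  94  89  89  89  89  89  89  90  91  93 102 112 118 118 119 119 119 118 119 119 119]
210 [135 138 143 156 171 168 141 106  90  88  88  88  
[... 4678 characters left out ...]
89  90  92  93  96  98 100  94  73  43  25  18  18  20  18  19  17]
242 [ 28  58  85  94  93  91  89  87  86  85  84  83  82  83  85  86  87  88  89  89  91  93  94  97  98 100  95  73  42  22  20  20  18  19  18  18]
243 [ 27  53  80  91  92  90  89  87  85  84  82  82  82  83  85  86  88  88  89  90  92  93  95  97 100 100  95  74  43  24  19  19  19  19  17  19]
244 [ 26  49  76  89  91  90  88  86  84  83  82  81  83  83  85  87  89  90  90  92  93  94  95  98 100 103  98  79  46  24  21  20  19  19  20  20]
245 [ 27  48  74  87  90  89  86  85  83  82  81  80  83  84  86  88  90  90  91  91  92  94  96  98 100 104 102  85  54  24  21  19  17  17  18  17]
[83 86 87] [90 92 94] [84 87 88]
```

The slot centre is 0.95 mm to +y of the key. The tip point is at tool x −4.4 mm and the keyway at −9.9 mm, and I want about 0.7 mm of clearance, so the shift is about −4.8 mm. I'll move, then check from near.

carry_out(
  plan=[
    {"rot": [0, 0, 0], "xyz": [-0.0048, 0.001, 0.006], "grip": 255},
    {"rot": [0, 0, 0], "xyz": [-0.0048, 0.001, 0.014], "grip": 255},
    {"rot": [0, 0, 0], "xyz": [-0.0048, 0.001, 0.022], "grip": 255},
    {"rot": [0, 0, 0], "xyz": [-0.0048, 0.001, 0.028], "grip": 255},
    {"rot": [0, 0, 0], "xyz": [-0.0048, 0.001, 0.028], "grip": 255},
    {"rot": [0, 0, 0], "xyz": [-0.0048, 0.001, 0.028], "grip": 255},
    {"rot": [0, 0, 0], "xyz": [-0.0048, 0.001, 0.028], "grip": 255},
  ],
)

```text
clock: 8.92
tool_pos: [0.5771, -0.0992, 0.1634]
eef_rot: [0.076, 0.997, 0.0, -0.002]
contact_force: [-0.1, 0.7, -0.7]
opening: 0.132
finger_force: 25.0
```

```bash
python3 - <<'E'
from h import *
np.set_printoptions(linewidth=250)
im,c=snap('wrist','w7.png');s=r.get_state();print(s['clock'],s['tool_pos'],s['contact_force'],s['eef_rot'])
g=cv2.cvtColor(im,cv2.COLOR_BGR2GRAY)
print(' '*4,np.arange(232,268));
for v in range(211,236): print(v,g[v,232:268])
E
```

```text
8.9667 [ 0.5772725  -0.0992846   0.16365517] [ 0.86754214  0.36102145 -0.8870597 ] [ 7.56986958e-02  9.97129576e-01  1.00498295e-04 -1.51859050e-03]
     [232 233 234 235 236 237 238 239 240 241 242 243 244 245 246 247 248 249 250 251 252 253 254 255 256 257 258 259 260 261 262 263 264 265 266 267]
211 [117 117 117 117 117 117 117 117 117 121 141 165 175 178 179 180 179 179 180 180 180 180 180 181 180 179 170 149 127 118 117 117 117 117 117 118]
212 [118 118 118 117 117 117 117 117 118 121 142 167 178 179 180 179 178 176 176 176 177 177 177 177 177 177 173 160 137 121 118 118 118 118 118 118]
213 [119 119 119 118 117 113 112 112 112 116 134 158 168 170 169 167 163 161 161 161 161 161 161 162 162 162 165 162 141 123 119 119 119 118 119 119]
214 [118 119 119 118 113 105 100 100 101 103 114 131 138 139 138 136 132 129 129 129 129 129 129 129 129 133 147 156 141 123 119 119 119 119 119 119]
215 [119 119 119 118 111  98  91  89  90  90  94 100 103 104 104 103 101  99  99  99  98  99  99 100 100 106 131 152 140 123 119 119 119 119 120 119]
216 [119 119 118 117 111  96  87  87  86  86  86  
[... 2249 characters left out ...]
 93  93  92  90  88  87  85  84  84  85  85  87  95 120 150 154 134 116 113 113 114 114 114 114 113]
232 [111 111 110 108 104 101  98  96  95  93  93  93  92  91  88  88  86  84  83  83  85  86  88  94 112 138 146 130 115 112 112 112 113 112 112 112]
233 [101 102 104 106 103 100  97  96  94  93  92  90  90  91  88  87  85  84  83  83  86  87  89  92 103 121 128 117 105 102 102 102 104 102 102 102]
234 [ 75  79  90 101 102  99  97  95  93  92  91  91  89  89  87  86  84  82  83  84  86  88  90  92  97 107 110  98  83  75  75  75  75  74  75  75]
235 [ 43  56  79  96 100  97  95  94  93  91  90  89  88  88  87  85  84  83  84  85  87  89  92  93  97 101 101  83  58  43  42  40  41  41  40  40]
```

carry_out(
  plan=[
    {"rot": [0, 0, 0], "xyz": [0.0006, 0.0005, 0.002], "grip": 255},
    {"rot": [0, 0, 0], "xyz": [0.0006, 0.0005, 0.005], "grip": 255},
    {"rot": [0, 0, 0], "xyz": [0.0006, 0.0005, 0.008], "grip": 255},
    {"rot": [0, 0, 0], "xyz": [0.0006, 0.0005, 0.011], "grip": 255},
    {"rot": [0, 0, 0], "xyz": [0.0006, 0.0005, 0.013], "grip": 255},
    {"rot": [0, 0, 0], "xyz": [0.0006, 0.0005, 0.015], "grip": 255},
    {"rot": [0, 0, 0], "xyz": [0.0006, 0.0005, 0.015], "grip": 255},
  ],
)

```text
clock: 9.55
tool_pos: [0.5762, -0.0987, 0.1479]
eef_rot: [0.076, 0.997, 0.0, -0.002]
contact_force: [0.5, 0.2, -0.1]
opening: 0.134
finger_force: 25.0
```

carry_out(
  plan=[
    {"rot": [0, 0, 0], "xyz": [0, 0, 0.003], "grip": 255},
    {"rot": [0, 0, 0], "xyz": [0, 0, 0.006], "grip": 255},
    {"rot": [0, 0, 0], "xyz": [0, 0, 0.009], "grip": 255},
    {"rot": [0, 0, 0], "xyz": [0, 0, 0.012], "grip": 255},
    {"rot": [0, 0, 0], "xyz": [0, 0, 0.0135], "grip": 255},
    {"rot": [0, 0, 0], "xyz": [0, 0, 0.0135], "grip": 255},
    {"rot": [0, 0, 0], "xyz": [0, 0, 0.0135], "grip": 255},
  ],
)

```text
clock: 10.13
tool_pos: [0.5767, -0.0991, 0.1347]
eef_rot: [0.076, 0.997, -0.0, -0.002]
contact_force: [1.4, -1.0, -1.8]
opening: 0.133
finger_force: 25.0
```

```bash
python3 - <<'E'
from h import *
np.set_printoptions(linewidth=250)
im,c=snap('wrist','w8.png');s=r.get_state();print(s['clock'],s['tool_pos'],s['contact_force'],s['eef_rot'],s['opening'])
g=cv2.cvtColor(im,cv2.COLOR_BGR2GRAY)
print(' '*4,np.arange(232,264));
for v in range(215,252,2): print(v,g[v,230:264])
E
```

```text
10.1833 [ 0.57665696 -0.09907375  0.13470354] [ 2.00353794 -1.60709544 -3.62412497] [ 7.57997199e-02  9.97121803e-01 -4.70298941e-05 -1.58409556e-03] 0.1362660796983462
     [232 233 234 235 236 237 238 239 240 241 242 243 244 245 246 247 248 249 250 251 252 253 254 255 256 257 258 259 260 261 262 263]
215 [115 116 116 116 115 115 115 115 115 116 116 115 115 115 115 115 115 115 115 115 115 116 116 115 115 115 115 115 115 115 116 123 144 168]
217 [116 116 116 115 115 116 116 115 115 115 116 115 116 115 116 115 116 116 116 115 116 116 115 116 115 115 115 116 116 116 116 120 142 167]
219 [118 117 118 118 117 118 118 117 117 117 117 117 117 118 118 118 118 118 118 118 118 118 118 118 119 118 118 118 118 118 119 123 144 170]
221 [118 117 117 117 117 117 118 117 117 117 117 117 117 117 117 117 117 117 117 117 117 117 117 117 117 117 117 117 118 124 133 138 147 163]
223 [116 116 115 115 115 115 115 116 115 115 115 115 115 115 115 116 116 115 115 116 115 115 115 115 115 115 115 115 119 138 163 173 175 176]
225 [115 115 115 115 115 116 115 115 115 115 115 114 115 115 114 114 115 115 115 114 1
[... 997 characters left out ...]
7 65 87 94 93 91 89 88 86 85 84 84 84 85 86 87 88 89 90 91 93 95 97 99 96 85 63 35 22 20 20]
243 [ 16  20  23  39  68  86  93  91  90  88  86  85  83  83  84  84  86  88  89  90  91  92  93  94  96  99 100 103  99  78  47  23  20  18]
245 [ 19  19  23  40  65  85  91  89  88  87  84  84  83  83  85  85  88  89  91  90  92  92  94  96  98  99 103 112 118 100  62  28  19  20]
247 [20 19 25 43 67 81 86 84 84 83 83 82 82 82 83 84 85 85 86 86 86 87 87 88 89 89 92 94 94 80 51 25 20 20]
249 [19 22 31 53 72 80 82 82 82 82 83 82 82 83 82 83 82 83 83 83 83 83 83 84 84 84 85 85 83 73 52 31 23 18]
251 [20 22 38 59 76 81 82 83 83 83 83 84 84 84 83 83 84 84 85 85 85 85 85 86 85 85 85 84 83 77 59 37 23 20]
```

The key is about 19–20 mm in with little force. I'll release it and rise.

carry_out(
  plan=[
    {"rot": [0, 0, 0], "xyz": [0, 0, 0], "grip": 205},
    {"rot": [0, 0, 0], "xyz": [0, 0, 0], "grip": 150},
    {"rot": [0, 0, 0], "xyz": [0, 0, 0], "grip": 150},
    {"rot": [0, 0, 0], "xyz": [0, 0, 0], "grip": 150},
    {"rot": [0, 0, 0], "xyz": [0, 0, 0], "grip": 150},
    {"rot": [0, 0, 0], "xyz": [0, 0, -0.02], "grip": 150},
    {"rot": [0, 0, 0], "xyz": [0, 0, -0.045], "grip": 150},
    {"rot": [0, 0, 0], "xyz": [0, 0, -0.08], "grip": 150},
  ],
)

```text
clock: 10.85
tool_pos: [0.5748, -0.0985, 0.2138]
eef_rot: [0.075, 0.997, 0.0, -0.004]
contact_force: [0.7, -0.6, -1.0]
opening: 0.413
finger_force: 0.0
```

carry_out(
  plan=[
    {"rot": [0, 0, 0], "xyz": [0.02, 0, -0.03], "grip": 150},
    {"rot": [0, 0, 0], "xyz": [0.02, 0, -0.035], "grip": 150},
    {"rot": [0, 0, 0], "xyz": [0.02, 0, -0.035], "grip": 150},
    {"rot": [0, 0, 0], "xyz": [0.02, 0, -0.035], "grip": 150},
  ],
)

```text
clock: 11.18
tool_pos: [0.5569, -0.0959, 0.2496]
eef_rot: [0.076, 0.997, -0.0, -0.002]
contact_force: [-0.5, -0.2, -0.4]
opening: 0.411
finger_force: 0.0
```

```bash
python3 - <<'E'
from h import *
im,c=snap('wrist','w9.png');s=r.get_state();np.save('w9c.npy',np.hstack([c[1],c[2][:,None]]));print(s['clock'],s['tool_pos'],s['contact_force'],s['opening'])
go((.5563,.2884,.15),np.radians(84.8))
d=np.array([np.cos(np.radians(-8.5)),np.sin(np.radians(-8.5)),0]);y=np.array([-d[1],d[0],0])
hc=np.array([.6,-.1013,.14])-d*.0228
for z in (.040,.047,.054):
    print('head top corners',z,[proj(c,hc+[0,0,z+.007]+a*.008*d+b*.006*y).round(1).tolist() for a in(-1,1) for b in(-1,1)],'under',proj(c,hc+[0,0,z-.007]-.008*d).round(1))
g=cv2.cvtColor(im,cv2.COLOR_BGR2GRAY);u,v=proj(c,hc+[0,0,.054]).astype(int);np.set_printoptions(linewidth=250)
print(u-20,v)
for k in range(v-26,v+20): print(k,g[k,u-18:u+18])
E
```

```text
11.2333 [ 0.55656482 -0.09591084  0.24879478] [ 0.83194505 -1.30820296 -0.77095489] 0.41454525092571604
t 11.23 at [ 0.5566 -0.0959  0.2488] xyz [0.0578 0.3799 0.099 ] rot [-0.0002 -0.0054 -0.0608] q [ 0.31  0.57 -0.37  1.68  0.25  0.94  1.27]
head top corners 0.04 [[239.4, 209.6], [255.1, 209.5], [239.6, 229.1], [255.0, 229.0]] under [247.2 203.8]
head top corners 0.047 [[239.2, 212.6], [255.3, 212.6], [239.4, 232.6], [255.2, 232.6]] under [247.2 206.6]
head top corners 0.054 [[239.0, 215.9], [255.6, 215.9], [239.2, 236.3], [255.5, 236.3]] under [247.3 209.5]
227 222
196 [106 106 106 106 106 106 105 106 105 106 105 106 106 106 106 105 106 106 106 105 106 105 106 106 106 105 106 105 106 106 106 106 106 110 131 157]
197 [105 105 105 105 105 104 105 104 105 105 105 105 104 105 105 105 104 104 105 105 105 105 105 105 104 104 104 105 104 105 104 104 104 109 129 154]
198 [104 105 105 105 105 105 105 104 104 104 105 104 104 105 103 105 104 105 105 104 104 104 104 104 104 104 104 104 104 104 104 104 104 108 125 150]
199 [105 104 105 105 105 105 105 105 105 104 104 105 104 105 105 104 105 10
[... 5674 characters left out ...]
162 162 163 163 163 163 164 164 163 162 161 162 161 160 160 162 163 163 163 161 157 149 140 138 148]
238 [164 161 152 143 143 151 157 161 162 162 162 162 162 163 163 163 163 164 163 162 162 161 161 160 160 161 162 163 162 160 157 148 137 136 148 159]
239 [164 163 158 149 140 141 147 155 159 160 162 162 163 163 163 163 164 164 162 162 161 161 160 160 160 162 163 161 158 154 146 138 135 146 157 162]
240 [161 161 160 156 148 139 137 143 150 157 160 161 162 162 163 164 163 162 161 161 162 161 160 160 161 162 160 155 147 138 133 136 146 155 160 162]
241 [160 160 160 159 155 148 141 138 141 146 151 154 157 160 162 163 162 161 160 160 159 159 158 158 157 154 149 138 131 128 134 146 154 158 160 160]
```

```bash
python3 - <<'E'
from h import *
K=cam('wrist')[0]
M=np.load('w9c.npy');c=(K,M[:,:3],M[:,3])
for z in(.04,.043,.046): print('head',z,at(c,247.5,221.4,.147+z).round(4))
T=np.eye(4);T[:3,:3]=R.from_quat([7.43767722e-02,9.97230082e-01,-2.72964330e-04,-4.30146151e-04]).as_matrix();T[:3,3]=[0.54562239,0.23451668,0.23033447];M=T@np.array(r.camera_params('wrist')['hand_eye'])
c1=(K,M[:3,:3],M[:3,3]);ct=cam('top')
for z in(.11,.12,.13,.14,.15): print('bigbar top',z,at(c1,664/1.5625,333/1.5625,z)[:2].round(3),at(ct,231/1.5625,261/1.5625,z)[:2].round(3),'base',at(c1,570/1.5625,265/1.5625,0)[:2].round(3))
E
```

```text
head 0.04 [ 0.5791 -0.098   0.187 ]
head 0.043 [ 0.578  -0.0978  0.19  ]
head 0.046 [ 0.5768 -0.0977  0.193 ]
bigbar top 0.11 [0.607 0.396] [0.593 0.38 ] base [0.586 0.377]
bigbar top 0.12 [0.602 0.391] [0.592 0.377] base [0.586 0.377]
bigbar top 0.13 [0.598 0.386] [0.59  0.374] base [0.586 0.377]
bigbar top 0.14 [0.593 0.381] [0.588 0.371] base [0.586 0.377]
bigbar top 0.15 [0.589 0.376] [0.587 0.369] base [0.586 0.377]
```

carry_out(
  plan=[
    {"rot": [0, 0, -0.12], "xyz": [0.006, 0.038, 0], "grip": 150},
    {"rot": [0, 0, -0.24], "xyz": [0.012, 0.076, 0], "grip": 150},
    {"rot": [0, 0, -0.36], "xyz": [0.018, 0.114, 0], "grip": 150},
    {"rot": [0, 0, -0.48], "xyz": [0.024, 0.152, 0], "grip": 150},
    {"rot": [0, 0, -0.6], "xyz": [0.03, 0.19, 0.01], "grip": 150},
    {"rot": [0, 0, -0.72], "xyz": [0.036, 0.228, 0.02], "grip": 150},
    {"rot": [0, 0, -0.84], "xyz": [0.042, 0.265, 0.03], "grip": 150},
    {"rot": [0, 0, -0.96], "xyz": [0.048, 0.3, 0.04], "grip": 150},
  ],
)

```text
clock: 11.9
tool_pos: [0.5538, 0.21, 0.2077]
eef_rot: [-0.396, 0.918, 0.001, -0.003]
contact_force: [-0.0, 0.5, -1.0]
opening: 0.415
finger_force: 0.0
```

carry_out(
  plan=[
    {"rot": [0, 0, -0.12], "xyz": [0, 0, 0], "grip": 150},
    {"rot": [0, 0, -0.24], "xyz": [0, 0, 0], "grip": 150},
    {"rot": [0, 0, -0.24], "xyz": [0, 0, 0], "grip": 150},
  ],
)

```text
clock: 12.15
tool_pos: [0.5538, 0.2085, 0.2076]
eef_rot: [-0.503, 0.865, 0.002, -0.003]
contact_force: [-0.1, -0.2, 0.7]
opening: 0.412
finger_force: 0.0
```

```bash
python3 -c "
from h import *
go((.5563,.2884,.14),np.radians(150))"
```

```text
t 12.15 at [0.5538 0.2085 0.2076] xyz [-0.0709  0.0369  0.0676] rot [ 0.0066 -0.0039  0.0059] q [-0.06  0.71 -0.67  1.64  0.5   0.97  1.72]
```

carry_out(
  plan=[
    {"rot": [0.003, -0.002, 0.003], "xyz": [-0.03, 0.016, 0], "grip": 150},
    {"rot": [0.006, -0.004, 0.006], "xyz": [-0.06, 0.03, 0.01], "grip": 150},
    {"rot": [0.006, -0.004, 0.006], "xyz": [-0.071, 0.037, 0.04], "grip": 150},
    {"rot": [0.006, -0.004, 0.006], "xyz": [-0.071, 0.037, 0.067], "grip": 150},
    {"rot": [0.006, -0.004, 0.006], "xyz": [-0.071, 0.037, 0.067], "grip": 150},
    {"rot": [0.006, -0.004, 0.006], "xyz": [-0.071, 0.037, 0.067], "grip": 150},
    {"rot": [0.006, -0.004, 0.006], "xyz": [-0.071, 0.037, 0.067], "grip": 150},
  ],
)

```text
clock: 12.73
tool_pos: [0.5587, 0.2874, 0.1437]
eef_rot: [-0.497, 0.868, -0.001, 0.002]
contact_force: [0.2, 0.0, 1.1]
opening: 0.411
finger_force: 0.0
```

```bash
cat > bt.py <<'E'
from h import *
im,c=snap('wrist','b%d.png'%(r.get_state()['clock']*100));s=r.get_state()
hsv=cv2.cvtColor(im,cv2.COLOR_BGR2HSV)
m=((hsv[...,0]>8)&(hsv[...,0]<32)&(hsv[...,1]>110)&(hsv[...,2]>130)).astype('uint8');m[250:]=0
n,l,st,ce=cv2.connectedComponentsWithStats(m)
for i in range(1,n):
    if st[i,4]>60:
        w=np.where((l==i));pt=np.column_stack(w[::-1]).astype(np.float32)
        e=cv2.fitEllipse(cv2.convexHull(pt));print(st[i],e)
        P=at(c,*e[0],.117);T=R.from_quat(s['eef_rot']).as_matrix();print(' world',P.round(4),'tool',(T.T@(P-s['tool_pos'])).round(4))
print(s['clock'],s['tool_pos'],s['contact_force'],s['opening'])
E
python3 bt.py
```

```text
[237 195  26  25 516] ((249.63424682617188, 206.9431610107422), (24.994516372680664, 25.779098510742188), 97.0026626586914)
 world [0.5561 0.288  0.117 ] tool [0.0013 0.0029 0.0274]
12.7833 [0.55906461 0.28770512 0.14444695] [-0.29868436  0.72741522  0.93534661] 0.4108210989500012
```

carry_out(
  plan=[
    {"rot": [0, 0, 0], "xyz": [0.0013, 0.0029, 0.01], "grip": 150},
    {"rot": [0, 0, 0], "xyz": [0.0013, 0.0029, 0.035], "grip": 150},
    {"rot": [0, 0, 0], "xyz": [0.0013, 0.0029, 0.06], "grip": 150},
    {"rot": [0, 0, 0], "xyz": [0.0013, 0.0029, 0.085], "grip": 150},
    {"rot": [0, 0, 0], "xyz": [0.0013, 0.0029, 0.096], "grip": 150},
    {"rot": [0, 0, 0], "xyz": [0.0013, 0.0029, 0.096], "grip": 150},
    {"rot": [0, 0, 0], "xyz": [0.0013, 0.0029, 0.096], "grip": 150},
  ],
)

```text
clock: 13.37
tool_pos: [0.5553, 0.2887, 0.0477]
eef_rot: [-0.498, 0.867, -0.0, 0.002]
contact_force: [0.3, 0.0, 1.1]
opening: 0.412
finger_force: 0.0
```

carry_out(
  plan=[
    {"rot": [0, 0, 0], "xyz": [0, 0, 0], "grip": 190},
    {"rot": [0, 0, 0], "xyz": [0, 0, 0], "grip": 220},
    {"rot": [0, 0, 0], "xyz": [0, 0, 0], "grip": 255},
    {"rot": [0, 0, 0], "xyz": [0, 0, 0], "grip": 255},
    {"rot": [0, 0, 0], "xyz": [0, 0, 0], "grip": 255},
    {"rot": [0, 0, 0], "xyz": [0, 0, 0], "grip": 255},
  ],
  squeeze=50,
)

```text
clock: 13.87
tool_pos: [0.5563, 0.2891, 0.0485]
eef_rot: [-0.498, 0.867, -0.001, 0.003]
contact_force: [0.7, -0.0, 5.7]
opening: 0.188
finger_force: 50.0
```

```bash
python3 bt.py
```

```text
13.9167 [0.55625826 0.28913811 0.04849142] [0.85389067 0.14682127 6.36919083] 0.18978027026617575
```

carry_out(
  plan=[
    {"rot": [0, 0, 0], "xyz": [0, 0, -0.01], "grip": 255},
    {"rot": [0, 0, 0], "xyz": [0, 0, -0.03], "grip": 255},
    {"rot": [0, 0, 0], "xyz": [0, 0, -0.055], "grip": 255},
    {"rot": [0, 0, 0], "xyz": [0, 0, -0.085], "grip": 255},
    {"rot": [0, 0, 0], "xyz": [0, 0, -0.12], "grip": 255},
    {"rot": [0, 0, 0], "xyz": [0, 0, -0.16], "grip": 255},
    {"rot": [0, 0, 0], "xyz": [0, 0, -0.195], "grip": 255},
    {"rot": [0, 0, 0], "xyz": [0, 0, -0.21], "grip": 255},
  ],
)

```text
clock: 14.58
tool_pos: [0.555, 0.29, 0.2625]
eef_rot: [-0.498, 0.867, 0.0, 0.005]
contact_force: [0.8, 1.1, -2.0]
opening: 0.188
finger_force: 50.0
```

carry_out(
  plan=[
    {"rot": [0, 0, 0], "xyz": [0, 0, 0], "grip": 255},
    {"rot": [0, 0, 0], "xyz": [0, 0, 0], "grip": 255},
  ],
)

```text
clock: 14.75
tool_pos: [0.5539, 0.288, 0.2572]
eef_rot: [-0.498, 0.867, -0.001, 0.002]
contact_force: [0.7, -0.5, -3.5]
opening: 0.189
finger_force: 50.0
```

```bash
python3 - <<'E'
from h import *
go((.578,-.0978,.258),np.radians(150))
im,c=snap('wrist','h1.png');s=r.get_state();print(s['opening'],s['finger_force'],s['contact_force'],s['eef_rot'])
T=R.from_quat(s['eef_rot']).as_matrix()
print('foot pred px',proj(c,s['tool_pos']+T@[0,0,.0415]))
hsv=cv2.cvtColor(im,cv2.COLOR_BGR2HSV);m=(hsv[...,0]>8)&(hsv[...,0]<32)&(hsv[...,1]>110)
for v in range(190,250,3):
    w=np.where(m[v,200:300])[0]+200
    print(v,(w.min(),w.max(),len(w)) if len(w) else None,end='; ')
E
```

```text
t 14.75 at [0.5539 0.288  0.2572] xyz [ 0.3211 -0.2153 -0.0009] rot [-0.003   0.0023 -0.0045] q [-0.2   0.7  -0.67  1.49  0.46  1.12  1.65]
0.18454347114499622 49.96918251737952 [ 0.23370105  0.21419153 -2.12633784] [-4.98061267e-01  8.67141331e-01 -9.02922119e-04  2.65982934e-04]
foot pred px [245.79195502 199.07191823]
190 (np.int64(242), np.int64(249), 8); 193 (np.int64(238), np.int64(253), 16); 196 (np.int64(236), np.int64(256), 21); 199 (np.int64(234), np.int64(257), 24); 202 (np.int64(234), np.int64(257), 24); 205 (np.int64(233), np.int64(258), 26); 208 (np.int64(233), np.int64(260), 28); 211 (np.int64(233), np.int64(263), 31); 214 (np.int64(233), np.int64(265), 33); 217 (np.int64(232), np.int64(265), 34); 220 (np.int64(232), np.int64(266), 35); 223 (np.int64(232), np.int64(266), 35); 226 (np.int64(231), np.int64(266), 36); 229 (np.int64(231), np.int64(267), 37); 232 (np.int64(231), np.int64(267), 37); 235 (np.int64(229), np.int64(267), 39); 238 (np.int64(228), np.int64(265), 38); 241 (np.int64(228), np.int64(265), 38); 244 (np.int64(228), np.int64(265), 38); 247 (np.int64(228), np.int64(265), 38);
```

The bar is held upright with its foot centred under the TCP. I'll carry it over the key.

carry_out(
  plan=[
    {"rot": [0, 0, 0], "xyz": [0.032, -0.021, 0], "grip": 255},
    {"rot": [0, 0, 0], "xyz": [0.064, -0.043, 0], "grip": 255},
    {"rot": [0, 0, 0], "xyz": [0.096, -0.064, 0], "grip": 255},
    {"rot": [0, 0, 0], "xyz": [0.128, -0.086, 0], "grip": 255},
    {"rot": [0, 0, 0], "xyz": [0.16, -0.107, 0], "grip": 255},
    {"rot": [0, 0, 0], "xyz": [0.192, -0.129, 0], "grip": 255},
    {"rot": [0, 0, 0], "xyz": [0.224, -0.15, 0], "grip": 255},
    {"rot": [0, 0, 0], "xyz": [0.256, -0.172, 0], "grip": 255},
  ],
)

```text
clock: 15.47
tool_pos: [0.5717, -0.0218, 0.2544]
eef_rot: [-0.498, 0.867, 0.001, -0.001]
contact_force: [0.9, -1.3, -2.2]
opening: 0.191
finger_force: 50.0
```

carry_out(
  plan=[
    {"rot": [0, 0, 0], "xyz": [0.03, -0.02, 0], "grip": 255},
    {"rot": [0, 0, 0], "xyz": [0.055, -0.037, 0], "grip": 255},
    {"rot": [0, 0, 0], "xyz": [0.065, -0.043, 0], "grip": 255},
    {"rot": [0, 0, 0], "xyz": [0.065, -0.043, 0], "grip": 255},
    {"rot": [0, 0, 0], "xyz": [0.065, -0.043, 0], "grip": 255},
    {"rot": [0, 0, 0], "xyz": [0.065, -0.043, 0], "grip": 255},
  ],
)

```text
clock: 15.97
tool_pos: [0.5775, -0.0947, 0.256]
eef_rot: [-0.499, 0.866, 0.001, 0.002]
contact_force: [-0.7, 0.5, -2.8]
opening: 0.189
finger_force: 50.0
```

```bash
python3 - <<'E'
from h import *
np.set_printoptions(linewidth=250)
go((.578,-.0978,.250),np.radians(150))
im,c=snap('wrist','h2.png');s=r.get_state();print(s['contact_force'])
d=np.array([np.cos(np.radians(-8.5)),np.sin(np.radians(-8.5)),0]);y=np.array([-d[1],d[0],0])
for z in (.187,.190):
  print([proj(c,np.array([.578,-.0978,z])+a*.008*d+b*.006*y).round(1).tolist() for a,b in((-1,-1),(-1,1),(1,1),(1,-1))])
g=cv2.cvtColor(im,cv2.COLOR_BGR2GRAY)
print('    ',np.arange(226,270))
for v in range(180,206): print(v,g[v,226:270])
E
```

```text
t 15.97 at [ 0.5775 -0.0947  0.256 ] xyz [ 0.0024 -0.002   0.006 ] rot [-0.0001  0.0035 -0.0015] q [ 0.49  0.65 -0.72  1.61  0.47  1.06  2.26]
[-0.5214055   0.19553878 -2.31590623]
[[250.0, 176.1], [255.7, 190.2], [236.4, 197.5], [230.5, 183.6]]
[[250.0, 177.1], [255.8, 191.3], [236.3, 198.7], [230.3, 184.6]]
     [226 227 228 229 230 231 232 233 234 235 236 237 238 239 240 241 242 243 244 245 246 247 248 249 250 251 252 253 254 255 256 257 258 259 260 261 262 263 264 265 266 267 268 269]
180 [160 177 182 182 182 181 172 147 113  92  84  82  82  82  81  82  84  85  87  91  95  99 101 104 106 105 104 122 157 179 185 186 187 188 189 190 187 172 144 116 103  97  95  95]
181 [159 178 183 184 184 182 170 138 101  85  82  82  82  84  85  87  90  93  97 101 104 106 107 108 108 108 104 110 140 171 184 186 187 188 189 189 182 159 124 100  94  94  94  94]
182 [162 179 183 184 184 182 170 136  99  84  83  84  87  89  93  96  99 102 105 106 108 108 109 109 109 109 107 105 125 160 181 186 187 187 189 188 177 145 108  96  93  93  94  93]
183 [168 181 183 184 184 182 170 135  98  87  88  91  95  99
[... 3425 characters left out ...]
5 151 109  78  71  71  71  71  71  72  73  74  75  74  75  75  75  76  75  76  74  74  74  73  72  72  86 130 170 185 187 187 187 187 188 189 186 180 167]
203 [182 184 184 183 181 173 146 104  76  72  71  71  71  72  73  73  73  73  74  75  75  75  75  74  73  74  75  74  73  71  71  82 123 164 183 188 187 187 187 188 188 182 166 143]
204 [184 185 184 183 181 170 140  99  74  71  72  71  72  72  73  74  74  75  75  76  75  75  75  75  75  74  74  74  74  71  71  79 116 158 181 188 187 187 187 187 187 178 153 122]
205 [185 185 184 184 181 168 134  93  74  71  72  71  72  72  73  74  73  74  74  75  75  76  75  75  74  76  73  73  73  71  71  77 110 152 179 187 188 187 186 186 183 169 139 107]
```

carry_out(
  plan=[
    {"rot": [0, 0, 0], "xyz": [0.0012, -0.0013, 0.003], "grip": 255},
    {"rot": [0, 0, 0], "xyz": [0.0012, -0.0013, 0.007], "grip": 255},
    {"rot": [0, 0, 0], "xyz": [0.0012, -0.0013, 0.011], "grip": 255},
    {"rot": [0, 0, 0], "xyz": [0.0012, -0.0013, 0.014], "grip": 255},
    {"rot": [0, 0, 0], "xyz": [0.0012, -0.0013, 0.016], "grip": 255},
    {"rot": [0, 0, 0], "xyz": [0.0012, -0.0013, 0.018], "grip": 255},
    {"rot": [0, 0, 0], "xyz": [0.0012, -0.0013, 0.018], "grip": 255},
  ],
)

```text
clock: 16.6
tool_pos: [0.5785, -0.0989, 0.2384]
eef_rot: [-0.498, 0.867, -0.0, 0.002]
contact_force: [-1.1, -0.4, -1.7]
opening: 0.191
finger_force: 50.0
```

carry_out(
  plan=[
    {"rot": [0, 0, 0], "xyz": [0, 0, 0.001], "grip": 255},
    {"rot": [0, 0, 0], "xyz": [0, 0, 0.002], "grip": 255},
    {"rot": [0, 0, 0], "xyz": [0, 0, 0.003], "grip": 255},
    {"rot": [0, 0, 0], "xyz": [0, 0, 0.004], "grip": 255},
    {"rot": [0, 0, 0], "xyz": [0, 0, 0.004], "grip": 255},
  ],
)

```text
clock: 17.02
tool_pos: [0.5789, -0.099, 0.235]
eef_rot: [-0.498, 0.867, -0.001, 0.002]
contact_force: [-0.4, -0.7, -1.0]
opening: 0.186
finger_force: 50.0
```

carry_out(
  plan=[
    {"rot": [0, 0, 0], "xyz": [0, 0, 0.001], "grip": 255},
    {"rot": [0, 0, 0], "xyz": [0, 0, 0.002], "grip": 255},
    {"rot": [0, 0, 0], "xyz": [0, 0, 0.003], "grip": 255},
    {"rot": [0, 0, 0], "xyz": [0, 0, 0.003], "grip": 255},
  ],
)

```text
clock: 17.35
tool_pos: [0.5789, -0.099, 0.2319]
eef_rot: [-0.498, 0.867, -0.001, 0.002]
contact_force: [-0.1, -0.3, 0.2]
opening: 0.19
finger_force: 50.0
```

carry_out(
  plan=[
    {"rot": [0, 0, 0], "xyz": [0, 0, 0.001], "grip": 255},
    {"rot": [0, 0, 0], "xyz": [0, 0, 0.002], "grip": 255},
    {"rot": [0, 0, 0], "xyz": [0, 0, 0.002], "grip": 255},
  ],
)

```text
clock: 17.6
tool_pos: [0.5788, -0.099, 0.2298]
eef_rot: [-0.498, 0.867, -0.001, 0.002]
contact_force: [0.7, 0.2, -0.9]
opening: 0.19
finger_force: 50.0
```

carry_out(
  plan=[
    {"rot": [0, 0, 0], "xyz": [0, 0, 0.001], "grip": 255},
    {"rot": [0, 0, 0], "xyz": [0, 0, 0.002], "grip": 255},
    {"rot": [0, 0, 0], "xyz": [0, 0, 0.002], "grip": 255},
  ],
)

```text
clock: 17.85
tool_pos: [0.579, -0.099, 0.2279]
eef_rot: [-0.498, 0.867, -0.001, 0.002]
contact_force: [-0.0, 0.2, -0.1]
opening: 0.192
finger_force: 50.0
```

carry_out(
  plan=[
    {"rot": [0, 0, 0], "xyz": [0, 0, 0.001], "grip": 255},
    {"rot": [0, 0, 0], "xyz": [0, 0, 0.002], "grip": 255},
    {"rot": [0, 0, 0], "xyz": [0, 0, 0.003], "grip": 255},
  ],
)

```text
clock: 18.1
tool_pos: [0.5794, -0.0989, 0.2253]
eef_rot: [-0.498, 0.867, -0.001, 0.002]
contact_force: [0.2, -1.1, 4.4]
opening: 0.186
finger_force: 50.0
```

carry_out(
  plan=[
    {"rot": [0, 0, 0], "xyz": [0, 0, 0.001], "grip": 255},
    {"rot": [0, 0, 0], "xyz": [0, 0, 0.002], "grip": 255},
    {"rot": [0, 0, 0], "xyz": [0, 0, 0.003], "grip": 255},
  ],
)

```text
clock: 18.35
tool_pos: [0.5799, -0.0989, 0.2227]
eef_rot: [-0.498, 0.867, -0.001, 0.003]
contact_force: [1.1, -0.9, 6.8]
opening: 0.187
finger_force: 50.0
```

carry_out(
  plan=[
    {"rot": [0, 0, 0], "xyz": [0, 0, 0.0005], "grip": 255},
    {"rot": [0, 0, 0], "xyz": [0, 0, 0.001], "grip": 255},
    {"rot": [0, 0, 0], "xyz": [0, 0, 0.001], "grip": 255},
  ],
)

```text
clock: 18.6
tool_pos: [0.5801, -0.0988, 0.222]
eef_rot: [-0.498, 0.867, -0.001, 0.003]
contact_force: [1.5, -0.7, 6.7]
opening: 0.192
finger_force: 50.0
```

carry_out(
  plan=[
    {"rot": [0, 0, 0], "xyz": [0, 0, 0.0005], "grip": 255},
    {"rot": [0, 0, 0], "xyz": [0, 0, 0.001], "grip": 255},
    {"rot": [0, 0, 0], "xyz": [0, 0, 0.001], "grip": 255},
  ],
)

```text
clock: 18.85
tool_pos: [0.5803, -0.0987, 0.2213]
eef_rot: [-0.498, 0.867, -0.001, 0.003]
contact_force: [1.2, -0.5, 8.8]
opening: 0.189
finger_force: 50.0
```

carry_out(
  plan=[
    {"rot": [0, 0, 0], "xyz": [0, 0, 0.0005], "grip": 255},
    {"rot": [0, 0, 0], "xyz": [0, 0, 0.001], "grip": 255},
    {"rot": [0, 0, 0], "xyz": [0, 0, 0.0015], "grip": 255},
    {"rot": [0, 0, 0], "xyz": [0, 0, 0.0015], "grip": 255},
  ],
)

```text
clock: 19.18
tool_pos: [0.5808, -0.0985, 0.2207]
eef_rot: [-0.498, 0.867, -0.002, 0.004]
contact_force: [-0.0, 0.7, 13.6]
opening: 0.191
finger_force: 50.0
```

carry_out(
  plan=[
    {"rot": [0, 0, 0], "xyz": [0, 0, 0.0005], "grip": 255},
    {"rot": [0, 0, 0], "xyz": [0, 0, 0.001], "grip": 255},
    {"rot": [0, 0, 0], "xyz": [0, 0, 0.0015], "grip": 255},
    {"rot": [0, 0, 0], "xyz": [0, 0, 0.0015], "grip": 255},
  ],
)

```text
clock: 19.52
tool_pos: [0.5813, -0.0981, 0.2202]
eef_rot: [-0.498, 0.867, -0.002, 0.005]
contact_force: [-1.2, -1.3, 18.4]
opening: 0.189
finger_force: 50.0
```

About 21 N net, with barely any movement. I'll back off and tap once more to confirm that it is tight.

carry_out(
  plan=[
    {"rot": [0, 0, 0], "xyz": [0, 0, -0.004], "grip": 255},
    {"rot": [0, 0, 0], "xyz": [0, 0, -0.008], "grip": 255},
    {"rot": [0, 0, 0], "xyz": [0, 0, -0.008], "grip": 255},
    {"rot": [0, 0, 0], "xyz": [0, 0, -0.0065], "grip": 255},
    {"rot": [0, 0, 0], "xyz": [0, 0, -0.005], "grip": 255},
    {"rot": [0, 0, 0], "xyz": [0, 0, -0.0035], "grip": 255},
    {"rot": [0, 0, 0], "xyz": [0, 0, -0.002], "grip": 255},
    {"rot": [0, 0, 0], "xyz": [0, 0, -0.001], "grip": 255},
  ],
)

```text
clock: 20.18
tool_pos: [0.5799, -0.0979, 0.2202]
eef_rot: [-0.498, 0.867, -0.001, 0.003]
contact_force: [-4.7, 0.2, 20.2]
opening: 0.186
finger_force: 50.1
```

carry_out(
  plan=[
    {"rot": [0, 0, 0], "xyz": [0, 0, 0.0005], "grip": 255},
    {"rot": [0, 0, 0], "xyz": [0, 0, 0.001], "grip": 255},
    {"rot": [0, 0, 0], "xyz": [0, 0, 0.001], "grip": 255},
  ],
)

```text
clock: 20.43
tool_pos: [0.5802, -0.0978, 0.2202]
eef_rot: [-0.498, 0.867, -0.001, 0.004]
contact_force: [-4.0, 0.2, 18.6]
opening: 0.188
finger_force: 50.1
```

Same height at about 21 N, so it's tight. I'll raise the bar and carry it back.

carry_out(
  plan=[
    {"rot": [0, 0, 0], "xyz": [0, 0, -0.004], "grip": 255},
    {"rot": [0, 0, 0], "xyz": [0, 0, -0.015], "grip": 255},
    {"rot": [0, 0, 0], "xyz": [0, 0, -0.035], "grip": 255},
    {"rot": [0, 0, 0], "xyz": [0, 0, -0.05], "grip": 255},
    {"rot": [0, 0, 0], "xyz": [0, 0, -0.05], "grip": 255},
    {"rot": [0, 0, 0], "xyz": [0, 0, -0.05], "grip": 255},
  ],
)

```text
clock: 20.93
tool_pos: [0.5789, -0.099, 0.2671]
eef_rot: [-0.498, 0.867, -0.001, 0.002]
contact_force: [-0.0, 0.1, -2.7]
opening: 0.19
finger_force: 50.0
```

```bash
cat > ft.py <<'E'
from h import *
go((.556,.2888,.265),np.radians(150))
im,c=snap('wrist','h%d.png'%(r.get_state()['clock']*100));s=r.get_state();print(s['opening'],s['contact_force'])
hsv=cv2.cvtColor(im,cv2.COLOR_BGR2HSV);m=(hsv[...,0]>8)&(hsv[...,0]<32)&(hsv[...,1]>110)
for v in range(180,232,3):
    w=np.where(m[v,200:300])[0]+200
    print(v,(int(w.min()),int(w.max())) if len(w) else None,end='; ')
E
python3 ft.py
```

```text
t 20.93 at [ 0.5789 -0.099   0.2671] xyz [-0.3234  0.2153  0.0023] rot [-0.0035  0.003  -0.0048] q [ 0.5   0.64 -0.72  1.59  0.46  1.08  2.27]
0.1888160969770602 [-0.18647241  0.05457788 -2.75878308]
180 None; 183 None; 186 None; 189 None; 192 (240, 251); 195 (237, 254); 198 (235, 256); 201 (234, 256); 204 (234, 257); 207 (234, 257); 210 (233, 258); 213 (233, 258); 216 (233, 259); 219 (233, 259); 222 (232, 259); 225 (232, 260); 228 (231, 260); 231 (231, 261);
```

carry_out(
  plan=[
    {"rot": [0, 0, 0], "xyz": [-0.032, 0.0215, 0], "grip": 255},
    {"rot": [0, 0, 0], "xyz": [-0.064, 0.043, 0], "grip": 255},
    {"rot": [0, 0, 0], "xyz": [-0.096, 0.0645, 0], "grip": 255},
    {"rot": [0, 0, 0], "xyz": [-0.128, 0.086, 0], "grip": 255},
    {"rot": [0, 0, 0], "xyz": [-0.16, 0.1075, 0], "grip": 255},
    {"rot": [0, 0, 0], "xyz": [-0.192, 0.129, 0], "grip": 255},
    {"rot": [0, 0, 0], "xyz": [-0.224, 0.15, 0], "grip": 255},
    {"rot": [0, 0, 0], "xyz": [-0.256, 0.171, 0], "grip": 255},
  ],
)

```text
clock: 21.65
tool_pos: [0.5589, 0.2094, 0.2655]
eef_rot: [-0.498, 0.867, -0.001, 0.0]
contact_force: [-0.3, 0.5, -3.2]
opening: 0.19
finger_force: 50.0
```

carry_out(
  plan=[
    {"rot": [0, 0, 0], "xyz": [-0.03, 0.02, 0.02], "grip": 255},
    {"rot": [0, 0, 0], "xyz": [-0.055, 0.036, 0.04], "grip": 255},
    {"rot": [0, 0, 0], "xyz": [-0.0674, 0.0443, 0.07], "grip": 255},
    {"rot": [0, 0, 0], "xyz": [-0.0674, 0.0443, 0.1], "grip": 255},
    {"rot": [0, 0, 0], "xyz": [-0.0674, 0.0443, 0.13], "grip": 255},
    {"rot": [0, 0, 0], "xyz": [-0.0674, 0.0443, 0.15], "grip": 255},
    {"rot": [0, 0, 0], "xyz": [-0.0674, 0.0443, 0.15], "grip": 255},
    {"rot": [0, 0, 0], "xyz": [-0.0674, 0.0443, 0.15], "grip": 255},
  ],
)

```text
clock: 22.32
tool_pos: [0.555, 0.2881, 0.1154]
eef_rot: [-0.498, 0.867, -0.001, -0.0]
contact_force: [0.4, 1.5, -1.4]
opening: 0.188
finger_force: 50.0
```

```bash
python3 - <<'E'
from h import *
np.set_printoptions(linewidth=250)
go((.5562,.2888,.049),np.radians(150))
im,c=snap('wrist','i1.png');s=r.get_state();print(s['tool_pos'],s['contact_force'])
h=proj(c,(.5562,.2888,.045));print('hole',h,'hole near edge',proj(c,(.5562-.0115*.5,.2888-.0115*.866,.045)))
g=cv2.cvtColor(im,cv2.COLOR_BGR2GRAY);print(g[176:212:1,222:274:2])
E
```

```text
t 22.32 at [0.555  0.2881 0.1154] xyz [-0.0013 -0.0006  0.0664] rot [-0.0007 -0.0011 -0.0044] q [-0.24  0.85 -0.59  1.63  0.6   0.84  1.54]
[0.55618794 0.2891615  0.11711661] [-0.82968539 -0.02440859 -2.76538551]
hole [244.90874794 191.33457689] hole near edge [244.83161168 176.90175817]
[[138 137 136 107  79  77  78  77  79  89 103 101  90  75  86 127 139 142 140 140 140 141 141 141 140 140]
 [138 138 138 121  85  78  77  78  90 110 124 112  88  75  77 109 135 141 140 140 141 141 140 141 141 141]
 [137 138 138 131  95  78  76  78  98 117 128 106  81  77  76  91 126 139 140 140 141 141 141 141 141 141]
 [138 138 139 136 106  78  74  78  93 107 113  90  78  77  77  81 109 134 140 141 141 140 141 141 141 140]
 [138 138 138 138 118  78  74  77  82  91  92  80  77  77  77  79  92 122 139 140 140 141 140 141 141 141]
 [137 138 138 138 126  81  75  77  78  79  80  77  78  77  77  77  82 107 134 140 140 140 141 141 141 140]
 [137 138 139 138 129  86  76  78  77  78  77  77  78  77  77  78  79  93 126 140 140 140 140 141 141 141]
 [136 138 138 138 129  85  76  78  78  77  77  77  78  78  78 
[... 2341 characters left out ...]
  81  81  81  80  79  76  92 134 142 142 142 142 142 141]
 [137 136 136 137 136 105  77  76  77  79  79  81  82  81  81  80  79  75  89 133 142 141 142 142 142 142]
 [136 137 136 137 135 103  77  77  78  80  80  81  81  82  81  80  79  77  86 132 142 142 142 142 142 141]
 [137 137 137 137 135 101  77  77  77  79  80  81  81  81  81  81  79  76  83 130 142 142 141 141 142 141]
 [136 137 136 137 134  99  78  78  77  79  80  81  81  81  81  81  80  77  80 128 141 141 142 141 142 142]
 [136 137 136 136 133  96  76  77  77  79  80  82  81  81  81  81  80  77  80 124 141 141 142 141 142 142]
 [136 137 136 137 132  94  77  78  78  79  80  81  82  82  82  80  79  77  80 121 141 141 141 141 142 141]]
```

The foot lines up with the hole to within about 1 mm. I'll insert it.

carry_out(
  plan=[
    {"rot": [0, 0, 0], "xyz": [0.0005, -0.0009, 0.008], "grip": 255},
    {"rot": [0, 0, 0], "xyz": [0.0005, -0.0009, 0.018], "grip": 255},
    {"rot": [0, 0, 0], "xyz": [0.0005, -0.0009, 0.028], "grip": 255},
    {"rot": [0, 0, 0], "xyz": [0.0005, -0.0009, 0.038], "grip": 255},
    {"rot": [0, 0, 0], "xyz": [0.0005, -0.0009, 0.048], "grip": 255},
    {"rot": [0, 0, 0], "xyz": [0.0005, -0.0009, 0.055], "grip": 255},
    {"rot": [0, 0, 0], "xyz": [0.0005, -0.0009, 0.061], "grip": 255},
    {"rot": [0, 0, 0], "xyz": [0.0005, -0.0009, 0.061], "grip": 255},
  ],
)

```text
clock: 23.03
tool_pos: [0.5562, 0.2876, 0.0546]
eef_rot: [-0.498, 0.867, -0.001, 0.001]
contact_force: [-0.3, 0.5, -2.6]
opening: 0.191
finger_force: 50.0
```

carry_out(
  plan=[
    {"rot": [0, 0, 0], "xyz": [0, 0, 0.002], "grip": 255},
    {"rot": [0, 0, 0], "xyz": [0, 0, 0.004], "grip": 255},
    {"rot": [0, 0, 0], "xyz": [0, 0, 0.004], "grip": 255},
    {"rot": [0, 0, 0], "xyz": [0, 0, 0.004], "grip": 255},
  ],
)

```text
clock: 23.37
tool_pos: [0.5572, 0.2883, 0.0524]
eef_rot: [-0.498, 0.867, -0.001, 0.002]
contact_force: [-0.6, -0.4, -2.2]
opening: 0.191
finger_force: 50.0
```

carry_out(
  plan=[
    {"rot": [0, 0, 0], "xyz": [0, 0, 0.001], "grip": 255},
    {"rot": [0, 0, 0], "xyz": [0, 0, 0.002], "grip": 255},
    {"rot": [0, 0, 0], "xyz": [0, 0, 0.003], "grip": 255},
    {"rot": [0, 0, 0], "xyz": [0, 0, 0.003], "grip": 255},
  ],
)

```text
clock: 23.7
tool_pos: [0.557, 0.2881, 0.049]
eef_rot: [-0.498, 0.867, -0.001, 0.002]
contact_force: [-0.4, 0.5, -3.0]
opening: 0.187
finger_force: 50.0
```

carry_out(
  plan=[
    {"rot": [0, 0, 0], "xyz": [0, 0, 0.001], "grip": 255},
    {"rot": [0, 0, 0], "xyz": [0, 0, 0.002], "grip": 255},
    {"rot": [0, 0, 0], "xyz": [0, 0, 0.002], "grip": 255},
  ],
)

```text
clock: 23.95
tool_pos: [0.5578, 0.289, 0.0485]
eef_rot: [-0.498, 0.867, -0.0, 0.003]
contact_force: [-1.9, -0.5, 5.1]
opening: 0.191
finger_force: 50.0
```

The foot is on the floor (force +8 N at the same height as at pickup). I'll release it and rise.

carry_out(
  plan=[
    {"rot": [0, 0, 0], "xyz": [0, 0, -0.001], "grip": 230},
    {"rot": [0, 0, 0], "xyz": [0, 0, -0.001], "grip": 190},
    {"rot": [0, 0, 0], "xyz": [0, 0, -0.001], "grip": 150},
    {"rot": [0, 0, 0], "xyz": [0, 0, -0.001], "grip": 150},
    {"rot": [0, 0, 0], "xyz": [0, 0, -0.001], "grip": 150},
    {"rot": [0, 0, 0], "xyz": [0, 0, -0.02], "grip": 150},
    {"rot": [0, 0, 0], "xyz": [0, 0, -0.05], "grip": 150},
    {"rot": [0, 0, 0], "xyz": [0, 0, -0.085], "grip": 150},
  ],
)

```text
clock: 24.62
tool_pos: [0.5555, 0.2872, 0.1314]
eef_rot: [-0.498, 0.867, -0.001, -0.0]
contact_force: [0.3, -0.0, -0.7]
opening: 0.417
finger_force: 0.0
```

carry_out(
  plan=[
    {"rot": [0, 0, 0], "xyz": [0, 0, -0.04], "grip": 150},
    {"rot": [0, 0, 0], "xyz": [0, 0, -0.08], "grip": 150},
    {"rot": [0, 0, 0], "xyz": [0, 0, -0.1], "grip": 150},
    {"rot": [0, 0, 0], "xyz": [0, 0, -0.1], "grip": 150},
    {"rot": [0, 0, 0], "xyz": [0, 0, -0.1], "grip": 150},
  ],
)

```text
clock: 25.03
tool_pos: [0.5568, 0.2883, 0.2332]
eef_rot: [-0.498, 0.867, -0.001, 0.003]
contact_force: [0.6, 0.1, -0.6]
opening: 0.412
finger_force: 0.0
```

```bash
python3 bt.py; python3 -c "
from h import *
go((.557,-.09,.25),np.radians(81.3))"
```

```text
[237 166  19  18 271] ((245.7157745361328, 174.27923583984375), (17.99481773376465, 18.56966209411621), 102.25875091552734)
 world [0.5569 0.2872 0.117 ] tool [-0.     -0.0005  0.1145]
25.0833 [0.55610794 0.28744569 0.23151857] [-0.2685372   0.3807921  -0.43031697] 0.4099073314445574
t 25.08 at [0.5561 0.2874 0.2315] xyz [ 0.3255 -0.1911 -0.0184] rot [-0.0015  0.003   1.1943] q [-0.2   0.72 -0.66  1.52  0.49  1.07  1.63]
```

The bar is back in its hole. A quick check of the key.

carry_out(
  plan=[
    {"rot": [0, 0, 0.12], "xyz": [0.034, -0.02, -0.02], "grip": 150},
    {"rot": [0, 0, 0.24], "xyz": [0.068, -0.04, -0.02], "grip": 150},
    {"rot": [0, 0, 0.36], "xyz": [0.102, -0.06, -0.02], "grip": 150},
    {"rot": [0, 0, 0.48], "xyz": [0.136, -0.08, -0.02], "grip": 150},
    {"rot": [0, 0, 0.6], "xyz": [0.17, -0.1, -0.02], "grip": 150},
    {"rot": [0, 0, 0.72], "xyz": [0.204, -0.12, -0.02], "grip": 150},
    {"rot": [0, 0, 0.84], "xyz": [0.238, -0.14, -0.02], "grip": 150},
    {"rot": [0, 0, 0.96], "xyz": [0.272, -0.16, -0.02], "grip": 150},
  ],
)

```text
clock: 25.75
tool_pos: [0.5557, -0.0299, 0.2498]
eef_rot: [-0.038, 0.999, 0.0, -0.0]
contact_force: [0.7, -0.3, 0.4]
opening: 0.413
finger_force: 0.0
```

carry_out(
  plan=[
    {"rot": [0, 0, 0.12], "xyz": [-0.005, -0.03, 0], "grip": 150},
    {"rot": [0, 0, 0.234], "xyz": [-0.005, -0.06, 0], "grip": 150},
    {"rot": [0, 0, 0.234], "xyz": [-0.005, -0.06, 0], "grip": 150},
    {"rot": [0, 0, 0.234], "xyz": [-0.005, -0.06, 0], "grip": 150},
    {"rot": [0, 0, 0.234], "xyz": [-0.005, -0.06, 0], "grip": 150},
  ],
)

```text
clock: 26.17
tool_pos: [0.5663, -0.0859, 0.2504]
eef_rot: [0.075, 0.997, 0.001, 0.0]
contact_force: [0.8, 0.4, 0.6]
opening: 0.41
finger_force: 0.0
```

```bash
python3 - <<'E'
from h import *
np.set_printoptions(linewidth=250)
im,c=snap('wrist','z1.png');s=r.get_state();print(s['clock'],s['tool_pos'],s['eef_rot'])
d=np.array([np.cos(np.radians(-8.5)),np.sin(np.radians(-8.5)),0]);y=np.array([-d[1],d[0],0])
hc=np.array([.6,-.1013,.14])-d*.0228
for z in (.026,.033,.04): print(z,[proj(c,hc+[0,0,z+.007]+a*.008*d+b*.006*y).round(1).tolist() for a in(-1,1) for b in(-1,1)])
u,v=proj(c,hc+[0,0,.04]).astype(int);g=cv2.cvtColor(im,cv2.COLOR_BGR2GRAY);print(u-20)
for k in range(v-20,v+20): print(k,g[k,u-20:u+20])
E
```

```text
26.2167 [ 0.56659202 -0.08510203  0.25076118] [7.40498030e-02 9.97253599e-01 1.23383500e-03 6.02415666e-04]
0.026 [[225.4, 193.9], [240.4, 193.8], [225.7, 212.7], [240.5, 212.7]]
0.033 [[224.8, 196.4], [240.2, 196.4], [225.2, 215.7], [240.4, 215.7]]
0.04 [[224.3, 199.1], [240.1, 199.1], [224.7, 218.9], [240.2, 218.9]]
212
186 [105 106 107 107 108 108 107 107 108 108 107 107 107 107 107 107 107 107 108 108 108 107 108 107 107 108 108 108 108 108 107 108 108 107 108 108 108 107 107 108]
187 [106 107 107 106 107 106 107 107 106 106 106 106 106 106 106 106 107 107 108 106 107 107 107 106 107 106 107 107 107 106 107 107 107 107 107 106 107 107 107 107]
188 [106 106 106 106 106 106 106 106 105 106 105 106 105 106 106 106 106 105 106 105 105 106 106 106 105 106 105 106 106 106 106 106 106 105 105 106 105 106 105 105]
189 [106 106 107 107 106 106 105 105 105 106 106 105 106 105 106 106 106 106 105 105 105 105 105 105 105 105 105 105 105 105 104 105 105 105 105 105 105 105 105 105]
190 [106 106 106 106 106 105 106 106 106 106 105 106 106 105 106 106 106 106 106 105 106 105 105 105 106 106 106
[... 5163 characters left out ...]
163 163 162 161 162 163 164 165 164]
222 [167 162 150 145 154 160 162 163 162 162 162 162 162 162 163 163 164 163 163 163 162 162 162 162 162 163 164 165 164 164 163 162 163 162 161 162 164 165 164 163]
223 [166 163 153 142 149 159 161 162 162 161 161 162 162 162 163 164 164 164 163 163 163 164 164 164 164 164 165 165 164 163 163 163 162 161 162 164 164 164 163 161]
224 [165 164 157 145 145 154 160 162 161 161 162 162 162 162 163 163 163 163 163 163 164 165 164 163 164 165 165 164 163 163 163 162 161 162 163 164 164 163 162 159]
225 [166 166 162 151 141 148 156 160 161 161 162 162 162 163 163 164 163 163 163 164 164 164 164 164 165 165 164 163 163 163 162 162 161 163 164 164 163 162 160 153]
```

The head top spans rows 197–215, which puts the head centre about 0.031 m above the hub: seated, square and upright. Handing in.

```bash
python3 -c "
from plant import r
print(r.finish_job())"
```

```text
the job is handed in; nothing more can be done
None
```

The job is handed in at about 26 s of the 72 s. The key stopped moving under repeated slow taps of about 21 N and its head centre sits about 31 mm above the hub. The brass bar is back on the floor of its hole. I made no contact with the other objects that I know of, and the hand-in returned no verdict.

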